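# Sand the top flats of a line of knife-handle blanks in a V-trough

### The arm

A 6-joint arm with a two-finger parallel gripper is mounted at the origin on the work surface. World frame = base frame: x ahead of the robot, y to its left, z up, the work surface at z = 0. Lengths are in m, angles in rad, forces in N, time in s.
With the tool pointing down it reaches from about 0.4 to 0.925 m from the base axis. Payload 3.4 kg.
Tool frame: the origin (TCP) lies on the centre line of the jaws, within the pads' length; the fingertips stand bot.nose_length ahead of it and the grasp point (between the pads) lies 3 mm ahead of it (bot.nose_length is the distance from the TCP to the fingertips, in m); z points along the fingers, y is the line along which they close (so a half turn about z gives the same grasp; the last joint's range is limited). The gripper opens to 85 mm and grips with 20 to 120 N. Pads are 22 mm wide; open, the fingers measure 114 mm over their backs; the gripper's body (76 mm by 85 mm) begins 54 mm behind the grasp point. The pads swing forward as they close: fully open they stand 13 mm farther back than shut.
Start: joints at [-1.274, 0.307, 1.506, -0, 1.328, -0.073], TCP at [0.208, -0.536, 0.253] pointing down, gripper open.
Joint ranges: [-3.12, 3.12], [-1.05, 2.28], [0.14, 2.33], [-1.42, 4.57], [0.1, 2.73], [-2.68, 2.68]. Speed limits (rad/s): [2.57, 2.57, 3.14, 3.14, 3.14, 3.14].

### API

Orientations are given as a unit quaternion [x, y, z, w].
In Python, from plant import bot gives the robot as it stands.
- The arm moves only by the tool step_arm, never from a script. Its argument "increments" is a list of rows, each a list of 3 entries, a list of its own where there are three numbers: the closure in counts, from 0 (fully open) to 255 (shut), then the shift along the tool's x, y, z in cm, then the turn, a rotation vector about the tool's x, y, z in rad. In form: [[hand, [tx, ty, tz], [wx, wy, wz]], ...]. A call has 1 to 12 rows; each row is the pose to reach, as a shift and turn from the pose commanded when the call began, along the tool's axes at that moment; what a row does not reach only later rows make up. A row lasts 1/12 s, in which the tool goes at most 41.7 mm and 7.16 degrees, less where a joint would pass 70% of its speed; a pose out of reach is approached as far as the arm can. A call with a gripper value outside its range is refused whole. The fingers move at their own pace and stop on an object; "squeeze" is the grip in N (left out, the last holds). Time passes only in rows, so rows that repeat a pose let the fingers close. It gives the time, the measured TCP pose, the force, the opening and the grip force at its end, in the units of the state.
- bot.observe(): the state, without advancing time (a new reading comes with each control period).
- bot.snapshot(name): name is "scene" or "top" or "wrist"; returns a dict with "img" (420x560x3 uint8, red, green, blue), "fx", "fy", "cx", "cy" (pixels), "rvec" (rotation vector, rad) and "tvec" (3), from world to camera coordinates, as OpenCV has them. Camera axes: x right, y down, z forward; pixel columns grow to the right and rows downward; lengths in m; the calibration is good to about 2 mm. A picture is of the moment at which its call begins. There is no depth.
- bot.close_job(): hands the job in; it is judged then, once.
The state is a dict: "t": time; "q": joint angles; "qd": joint speeds; "joint_efforts": joint torques, N m; "tcp_pos": TCP position; "orientation": TCP orientation; "wrist_force": force on the tool from outside, world axes, zero at the start; "ft_torque": the same for the moment, N m; "opening": finger opening in m; "grasp_force": force on a finger pad.
Only numpy, scipy, OpenCV 4.12 (cv2) and the standard library are available. Lean on these libraries where they do the work, as an engineer would, in place of code of your own. Each camera call takes 0.05 s, during which the arm holds its last target. There are 200 camera calls.

### The job

Lay all the octagonal handle blanks from the bench lengthwise into the sloping V-trough and slide them down along its fold into one closed-up line against the stop. Then take the sanding block by its rib, set it flat along the upper end of the line and sweep it in a slow, steady pass down the whole line to the stop, lengthwise and square on the blanks, keeping its springy sole squeezed about halfway and never pressing hard; lift it back to the upper end and make a second pass the same way. Finally stand the block on its sole in the middle of the cork pad, leave the line of blanks lying in the trough against the stop and leave the tin, the white stick and the steel offcut where they lie.

Things in the scene. Friction and masses are not known exactly. Their poses are not given: they have to be found in the camera images.
- trough: fixed stand of the V-trough: plywood base 340 x 70 x 12, two wooden feet. Origin under the middle of the base; x level, towards the trough's upper end. A blank lying in the V has one flat upward, its centre 21.2 and top 36.2 above the fold; it stays where it is let go (friction about 0.6) and slides along the fold when pushed or drawn with 1 to 3 N. In a line closed up to the stop the centres lie 30, 90, 150, 210 from the stop
- fold: the V-trough: 90-degree angle iron, open upward, 310 long, fixed, sloping 8 degrees. Origin on the fold line at the face of the stop (lower end); x up the slope along the fold, y level across, z square out of the V. Legs 23, 3 thick: their edges reach 16.3 above the fold and 16.3 to each side. Stop plate 30 wide, 6 thick, reaching 25 above the fold
- blank1: octagonal wooden knife-handle blank, 60 long, 30 over opposite flats, about 60 g (40 to 85); it starts lying on one flat on the bench. Origin at its centre, x along its length. All four are alike; three or four are present (an absent one reads None from the start)
- blank2: octagonal wooden knife-handle blank, 60 long, 30 over opposite flats, about 60 g (40 to 85); it starts lying on one flat on the bench. Origin at its centre, x along its length. All four are alike; three or four are present (an absent one reads None from the start)
- blank3: octagonal wooden knife-handle blank, 60 long, 30 over opposite flats, about 60 g (40 to 85); it starts lying on one flat on the bench. Origin at its centre, x along its length. All four are alike; three or four are present (an absent one reads None from the start)
- blank4: octagonal wooden knife-handle blank, 60 long, 30 over opposite flats, about 60 g (40 to 85); it starts lying on one flat on the bench. Origin at its centre, x along its length. All four are alike; three or four are present (an absent one reads None from the start)
- block: sanding block, 70 long (x), 44 wide (y), 76 high, 0.2 kg: black grip rib 60 x 24 on top (34 to 76 above the underside), aluminium holder 12 thick (22 to 34), then the sprung sole, 10 thick. Origin at the centre of the underside of the free sole, but fixed to the rib: it does not move with the sole. z up. Starts standing on its sole on the bench
- sole (a joint): how far the block's sprung sole is pushed up towards the holder: 0 m free, 0.010 m fully squeezed; spring 1200 N/m, so 0.005 takes 6 N. Standing on the bench it reads about 0.001
- pad: fixed cork parking pad, 130 (x) x 110 (y) x 6 thick, flat on the bench. Origin under its centre; its top is 6 above the bench
- tin: small round tin 33 wide, 30 high; bystander, to be left where it is. Origin at its underside
- dressing_stick: white dressing stick 85 x 18 x 18; bystander, to be left where it is. Origin at its underside
- steel_offcut: flat steel offcut 100 x 22 x 6; bystander, to be left where it is. Origin at its underside

How it is judged:
On the way, in this order (a step that is already met when the one before it is completed fails the run):
1. all blanks lie in the V-trough in one closed-up line against the stop (y of blank1 in the frame of fold between -0.006 and 0.006 m and z of blank1 in the frame of fold between 0.016 and 0.027 m and angle between the x axis of each of blank1, blank2, blank3, blank4 and the x axis of fold, either way round below 0.1 rad and (x of blank1 in the frame of fold between 0.024 and 0.038 m or x of blank1 in the frame of fold between 0.084 and 0.098 m or x of blank1 in the frame of fold between 0.144 and 0.158 m or x of blank1 in the frame of fold between 0.204 and 0.218 m) and y of blank2 in the frame of fold between -0.006 and 0.006 m and z of blank2 in the frame of fold between 0.016 and 0.027 m and (x of blank2 in the frame of fold between 0.024 and 0.038 m or x of blank2 in the frame of fold between 0.084 and 0.098 m or x of blank2 in the frame of fold between 0.144 and 0.158 m or x of blank2 in the frame of fold between 0.204 and 0.218 m) and y of blank3 in the frame of fold between -0.006 and 0.006 m and z of blank3 in the frame of fold between 0.016 and 0.027 m and (x of blank3 in the frame of fold between 0.024 and 0.038 m or x of blank3 in the frame of fold between 0.084 and 0.098 m or x of blank3 in the frame of fold between 0.144 and 0.158 m or x of blank3 in the frame of fold between 0.204 and 0.218 m) and y of blank4 in the frame of fold between -0.006 and 0.006 m and z of blank4 in the frame of fold between 0.016 and 0.027 m and (x of blank4 in the frame of fold between 0.024 and 0.038 m or x of blank4 in the frame of fold between 0.084 and 0.098 m or x of blank4 in the frame of fold between 0.144 and 0.158 m or x of blank4 in the frame of fold between 0.204 and 0.218 m) and (x of blank1 in the frame of fold between 0.024 and 0.038 m or x of blank2 in the frame of fold between 0.024 and 0.038 m or x of blank3 in the frame of fold between 0.024 and 0.038 m or x of blank4 in the frame of fold between 0.024 and 0.038 m) and (x of blank1 in the frame of fold between 0.084 and 0.098 m or x of blank2 in the frame of fold between 0.084 and 0.098 m or x of blank3 in the frame of fold between 0.084 and 0.098 m or x of blank4 in the frame of fold between 0.084 and 0.098 m) and (x of blank1 in the frame of fold between 0.144 and 0.158 m or x of blank2 in the frame of fold between 0.144 and 0.158 m or x of blank3 in the frame of fold between 0.144 and 0.158 m or x of blank4 in the frame of fold between 0.144 and 0.158 m)), for 0.3 s.
2. first pass: the sanding block presses on the blanks at the upper end of the line, its sole squeezed 2 to 8.5 mm (((x of each of blank1, blank2, blank3, blank4 in the frame of fold below 0.18 m and x of block in the frame of fold between 0.14 and 0.195 m) or (x of any of blank1, blank2, blank3, blank4 in the frame of fold above 0.18 m and x of block in the frame of fold between 0.2 and 0.255 m)) and y of block in the frame of fold between -0.015 and 0.015 m and value of joint sole between 0.002 and 0.0085 m and (contact force between block and blank1 above 1 N or contact force between block and blank2 above 1 N or contact force between block and blank3 above 1 N or contact force between block and blank4 above 1 N) and angle between the z axis of block and the z axis of fold, either way round below 0.15 rad), for 0.08 s.
3. first pass: the sanding block presses on the blanks two thirds of the way up the line, its sole squeezed 2 to 8.5 mm (((x of each of blank1, blank2, blank3, blank4 in the frame of fold below 0.18 m and x of block in the frame of fold between 0.103 and 0.117 m) or (x of any of blank1, blank2, blank3, blank4 in the frame of fold above 0.18 m and x of block in the frame of fold between 0.143 and 0.157 m)) and y of block in the frame of fold between -0.015 and 0.015 m and value of joint sole between 0.002 and 0.0085 m and (contact force between block and blank1 above 1 N or contact force between block and blank2 above 1 N or contact force between block and blank3 above 1 N or contact force between block and blank4 above 1 N) and angle between the z axis of block and the z axis of fold, either way round below 0.15 rad), for 0.08 s.
4. first pass: the sanding block presses on the blanks one third of the way up, its sole squeezed 2 to 8.5 mm (((x of each of blank1, blank2, blank3, blank4 in the frame of fold below 0.18 m and x of block in the frame of fold between 0.063 and 0.077 m) or (x of any of blank1, blank2, blank3, blank4 in the frame of fold above 0.18 m and x of block in the frame of fold between 0.083 and 0.097 m)) and y of block in the frame of fold between -0.015 and 0.015 m and value of joint sole between 0.002 and 0.0085 m and (contact force between block and blank1 above 1 N or contact force between block and blank2 above 1 N or contact force between block and blank3 above 1 N or contact force between block and blank4 above 1 N) and angle between the z axis of block and the z axis of fold, either way round below 0.15 rad), for 0.08 s.
5. first pass: the sanding block presses on the blanks at the stop end, its sole squeezed 2 to 8.5 mm (((x of each of blank1, blank2, blank3, blank4 in the frame of fold below 0.18 m and x of block in the frame of fold between -0.005 and 0.042 m) or (x of any of blank1, blank2, blank3, blank4 in the frame of fold above 0.18 m and x of block in the frame of fold between -0.005 and 0.042 m)) and y of block in the frame of fold between -0.015 and 0.015 m and value of joint sole between 0.002 and 0.0085 m and (contact force between block and blank1 above 1 N or contact force between block and blank2 above 1 N or contact force between block and blank3 above 1 N or contact force between block and blank4 above 1 N) and angle between the z axis of block and the z axis of fold, either way round below 0.15 rad), for 0.08 s.
6. second pass: the sanding block presses on the blanks at the upper end of the line, its sole squeezed 2 to 8.5 mm (all of step 2), for 0.08 s.
7. second pass: the sanding block presses on the blanks two thirds of the way up the line, its sole squeezed 2 to 8.5 mm (all of step 3), for 0.08 s.
8. second pass: the sanding block presses on the blanks one third of the way up, its sole squeezed 2 to 8.5 mm (all of step 4), for 0.08 s.
9. second pass: the sanding block presses on the blanks at the stop end, its sole squeezed 2 to 8.5 mm (all of step 5), for 0.08 s.
At the end, for the whole second after the job is handed in: All blanks lie in the V in one line closed up to the stop (each within 6 mm downhill, 8 mm uphill and 6 mm sideways of its place, 0.1 rad of the fold); the block stands on its sole at rest on the pad, within 35 mm of its centre each way, tilted under 0.08 rad (all of step 1 and x of block in the frame of pad between -0.035 and 0.035 m and y of block in the frame of pad between -0.035 and 0.035 m and z of block in the frame of pad between 0.002 and 0.01 m and angle between block's own z axis and vertical below 0.08 rad and linear speed of block below 0.02 m/s); the robot touches nothing.
It fails at once if the sanding block is pressed on a blank with more than 30 N (contact force between block and blank1 above 30 N or contact force between block and blank2 above 30 N or contact force between block and blank3 above 30 N or contact force between block and blank4 above 30 N).
It fails at once if a bystander is moved more than 5 cm (distance of any of tin, dressing_stick, steel_offcut from where it was at the start of the episode above 0.05 m).
Of blank1, blank2, blank3, blank4 only 3 to 4 are there at a start; the rules pass over those that are not, and their reading is None.
At some moment in a run one of blank1, blank2, blank3, blank4, block may be knocked a few centimetres aside while the robot is not near it.
Once in a run the grip may slacken for a moment while it holds something.
It also fails if it takes over 208 s, if anything falls off the work surface, if the arm or the gripper's body presses on something with over 40 N, if the wrist force passes 120 N, or if a joint passes its speed limit or range.

## Working session

There is one attempt and no reset: what is moved stays moved. The work goes in short steps, Python scripts to look and compute and a tool call to move; the robot and the scene stay as the last step left them, time stands still between calls to the robot, and variables do not carry over. Pictures are saved under pics/ and viewed, at most 14 in all, crops included, and the job is handed in when it is done.

Besides the shell and the picture viewer there is one more tool, called after "Request:" as a command line: name --argument value ..., lists and objects as JSON in quotes. step_arm: Moves the arm, as the interface text tells. Its arguments: {"type":"object","properties":{"increments":{"type":"array"},"squeeze":{"type":"number"}},"required":["increments"]}

```bash
ls; mkdir -p pics; cat > h.py <<'E'
import numpy as np, cv2
from scipy.spatial.transform import Rotation as R
from plant import bot
def snap(n,f=None):
    s=bot.snapshot(n)
    if f: cv2.imwrite('pics/'+f,cv2.cvtColor(s['img'],cv2.COLOR_RGB2BGR))
    return s
def ray(s,px,z):
    "pixel -> world point on plane z"
    Rm=cv2.Rodrigues(np.array(s['rvec'],float))[0]; t=np.array(s['tvec'],float).ravel()
    c=-Rm.T@t; d=Rm.T@np.array([(px[0]-s['cx'])/s['fx'],(px[1]-s['cy'])/s['fy'],1])
    return c+d*(z-c[2])/d[2]
def proj(s,P):
    P=np.atleast_2d(P).astype(float)
    K=np.array([[s['fx'],0,s['cx']],[0,s['fy'],s['cy']],[0,0,1]],float)
    return cv2.projectPoints(P,np.array(s['rvec'],float),np.array(s['tvec'],float),K,None)[0][:,0]
E
python3 - <<'E'
from h import *
import pickle
o=bot.observe();print({k:np.round(v,3) for k,v in o.items()},bot.nose_length)
d={}
for n in('top','scene','wrist'):
    s=snap(n,n+'0.png');d[n]=s
    Rm=cv2.Rodrigues(np.array(s['rvec'],float))[0];print(n,s['fx'],-Rm.T@np.ravel(s['tvec']),Rm[2])
pickle.dump(d,open('d0.pkl','wb'))
E
```

```text
pics
{'t': np.float64(0.0), 'q': array([-1.274,  0.308,  1.508, -0.   ,  1.328, -0.074]), 'qd': array([ 0.001,  0.   ,  0.001, -0.001, -0.   ,  0.   ]), 'joint_efforts': array([-3.0000e-03, -4.5757e+01, -2.5192e+01, -0.0000e+00,  1.4000e-02,
        0.0000e+00]), 'tcp_pos': array([ 0.208, -0.535,  0.252]), 'orientation': array([ 0.983,  0.184, -0.   , -0.001]), 'wrist_force': array([-0.471, -0.023,  0.826]), 'ft_torque': array([-0.002, -0.078, -0.034]), 'grasp_force': np.float64(0.0), 'opening': np.float64(0.086)} 0.022
top 455.75902693360433 [ 0.46553549 -0.00679062  1.31750838] [ 0.07204588 -0.00253004 -0.99739811]
scene 523.0280732035066 [1.10209937 0.81822419 0.66284802] [-0.45613618 -0.70234614 -0.54648851]
wrist 327.76662510044906 [ 0.28384966 -0.5070417   0.37212668] [-0.29442615 -0.11194427 -0.94909521]
```

View pics/top0.png

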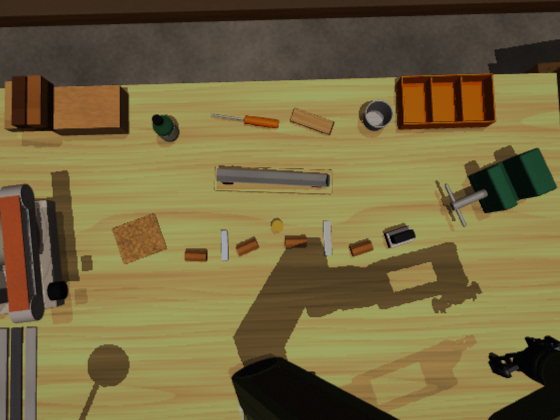

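View pics/scene0.png

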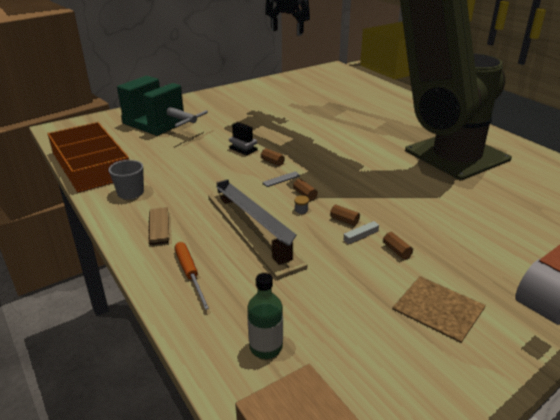

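```bash
python3 - <<'E'
from h import *
import pickle
d=pickle.load(open('d0.pkl','rb'))
a=d['scene']['img'][170:280,195:315];b=d['top']['img'][155:275,110:430]
A=cv2.resize(a,None,fx=2.6,fy=2.6,interpolation=2);B=cv2.resize(b,None,fx=2.5,fy=2.5,interpolation=2)
c=np.zeros((600,800,3),np.uint8);c[:B.shape[0],:B.shape[1]]=B;c[304:304+A.shape[0],:A.shape[1]]=A
w=d['wrist']['img'];w=cv2.resize(w,(392,294));c[304:598,400:792]=w
c=np.clip(c.astype(float)*1.6,0,255).astype(np.uint8)
cv2.imwrite('pics/c1.png',c[:,:,::-1])
for n,p in dict(b1=(196,255),b2=(247,246),b3=(296,241),b4=(361,247)).items(): print(n,ray(d['top'],p,.03))
print('block',ray(d['top'],(400,237),.05),'pad',ray(d['top'],(139,238),.006),'tr',ray(d['top'],(223,178),.05),ray(d['top'],(327,179),.07))
E
```

```text
b1 [0.4381818  0.22474476 0.03      ]
b2 [0.45905852 0.08076114 0.03      ]
b3 [ 0.46891853 -0.05763227  0.03      ]
b4 [ 0.44652678 -0.24002711  0.03      ]
block [ 0.47119283 -0.34585074  0.05      ] pad [0.49123224 0.39183816 0.006     ] tr [0.6511057  0.14180651 0.05      ] [ 0.63672443 -0.14715954  0.07      ]
```

View pics/c1.png

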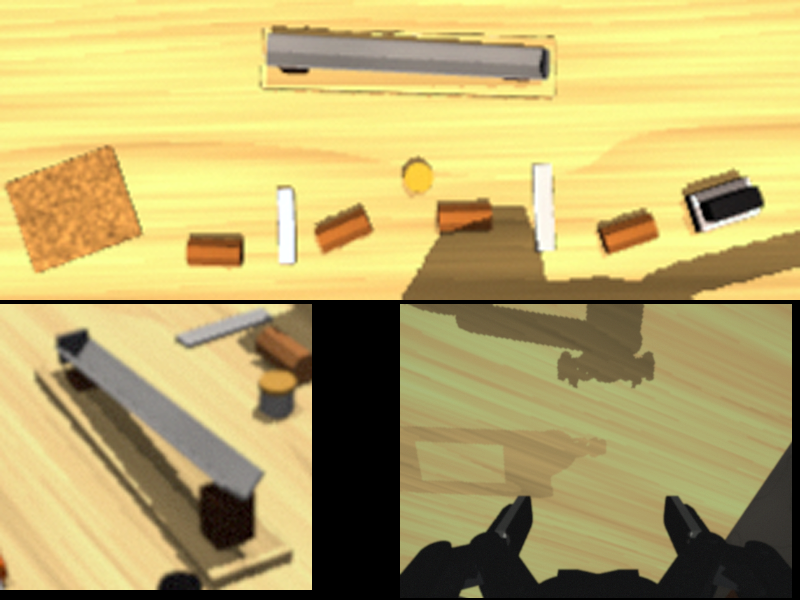

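```bash
cat >> h.py <<'E'
def Rt(yaw,slope=0.):
    "tool x at world yaw, inclined upward by slope; tool z down"
    x=np.array([np.cos(yaw)*np.cos(slope),np.sin(yaw)*np.cos(slope),np.sin(slope)])
    y=np.array([np.sin(yaw),-np.cos(yaw),0]); return np.c_[x,y,np.cross(x,y)]
def go(pos,yaw,slope=0.,P=None,Q=None):
    "shift (cm) and turn from pose P,Q (default measured); prints"
    o=bot.observe(); P=o['tcp_pos'] if P is None else P; Q=R.from_quat(o['orientation']) if Q is None else R.from_matrix(Q)
    T=R.from_matrix(Rt(yaw,slope)); sh=Q.inv().apply(np.array(pos)-P)*100; w=(Q.inv()*T).as_rotvec()
    n=max(np.linalg.norm(sh)/4.17,np.linalg.norm(w)/.125)
    print('shift',np.round(sh,2).tolist(),'turn',np.round(w,4).tolist(),'rows>=%.1f'%n)
def st():
    o=bot.observe();print('t%.2f'%o['t'],np.round(o['tcp_pos'],4),np.round(R.from_quat(o['orientation']).as_matrix()[:,0],3),'F',np.round(o['wrist_force'],1),'op',round(float(o['opening']),4),'g',round(float(o['grasp_force']),1))
E
python3 -c "
from h import *
go([.50,-.05,.36],np.pi/2)"
```

```text
shift [44.79, -34.69, -10.68] turn [-0.0013, -0.0011, -1.2001] rows>=13.8
```

Request:
step_arm --increments '[[0, [44.79, -34.69, -10.68], [0, 0, -1.2]], [0, [44.79, -34.69, -10.68], [0, 0, -1.2]], [0, [44.79, -34.69, -10.68], [0, 0, -1.2]], [0, [44.79, -34.69, -10.68], [0, 0, -1.2]], [0, [44.79, -34.69, -10.68], [0, 0, -1.2]], [0, [44.79, -34.69, -10.68], [0, 0, -1.2]], [0, [44.79, -34.69, -10.68], [0, 0, -1.2]], [0, [44.79, -34.69, -10.68], [0, 0, -1.2]], [0, [44.79, -34.69, -10.68], [0, 0, -1.2]], [0, [44.79, -34.69, -10.68], [0, 0, -1.2]], [0, [44.79, -34.69, -10.68], [0, 0, -1.2]], [0, [44.79, -34.69, -10.68], [0, 0, -1.2]]]'

```text
t: 1.15
tcp_pos: [0.4617, -0.1127, 0.3463]
orientation: [0.707, 0.707, -0.0, -0.0]
wrist_force: [1.0, -0.4, 0.3]
opening: 0.0853
grasp_force: 0.0
```

```bash
python3 -c "
from h import *
st();go([.50,-.05,.36],np.pi/2)"
```

```text
t1.15 [ 0.4617 -0.1127  0.3463] [-0.  1. -0.] F [ 1.  -0.4  0.3] op 0.0853 g 0.0
shift [6.27, 3.83, -1.38] turn [-0.0001, 0.0001, 0.0002] rows>=1.8
```

Request:
step_arm --increments '[[0, [6.3, 3.8, -1.4], [0, 0, 0]], [0, [6.3, 3.8, -1.4], [0, 0, 0]], [0, [6.3, 3.8, -1.4], [0, 0, 0]], [0, [6.3, 3.8, -1.4], [0, 0, 0]]]'

```text
t: 1.48
tcp_pos: [0.5, -0.0503, 0.3598]
orientation: [0.706, 0.708, -0.0, 0.0]
wrist_force: [-0.4, -0.3, 0.0]
opening: 0.0856
grasp_force: 0.0
```

```bash
python3 - <<'E'
from h import *
import pickle
s=bot.snapshot('wrist');t=bot.snapshot('top');pickle.dump((s,t),open('d1.pkl','wb'))
im=cv2.resize(s['img'],(784,588),interpolation=2);im=np.clip(im*1.3,0,255).astype(np.uint8)
cv2.imwrite('pics/w1.png',im[:,:,::-1]);st()
E
```

```text
t1.58 [ 0.4986 -0.0521  0.3593] [-0.     1.    -0.001] F [-1.2  0.1 -0.3] op 0.0856 g 0.0
```

View pics/w1.png

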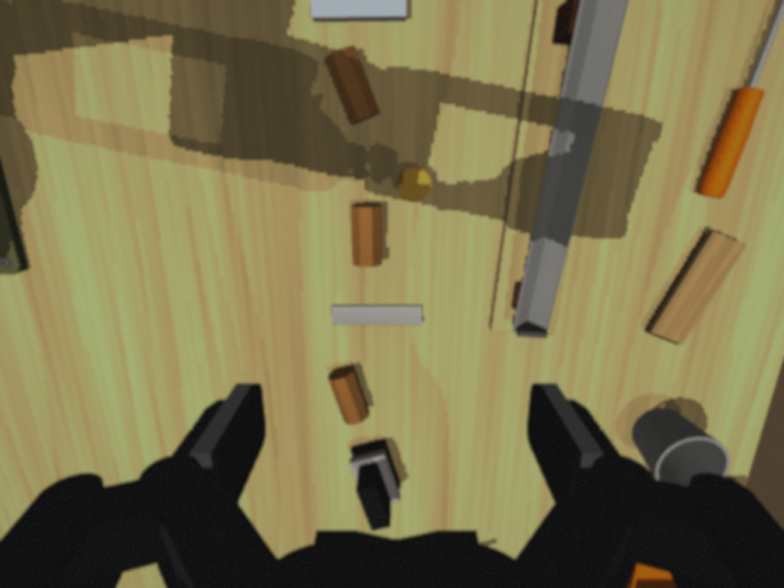

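Request:
step_arm --increments '[[0, [20, 0, 0], [0, 0, 0]], [0, [20, 0, 0], [0, 0, 0]], [0, [20, 0, 0], [0, 0, 0]], [0, [20, 0, 0], [0, 0, 0]], [0, [20, 0, 0], [0, 0, 0]], [0, [20, 0, 0], [0, 0, 0]], [0, [20, 0, 0], [0, 0, 0]]]'

```text
t: 2.17
tcp_pos: [0.4988, 0.148, 0.3594]
orientation: [0.707, 0.708, -0.001, -0.0]
wrist_force: [1.0, -0.6, -0.2]
opening: 0.0856
grasp_force: 0.0
```

```bash
python3 - <<'E'
from h import *
import pickle
s=bot.snapshot('wrist');pickle.dump(s,open('d2.pkl','wb'))
im=cv2.resize(s['img'],(784,588),interpolation=2);im=np.clip(im*1.3,0,255).astype(np.uint8)
cv2.imwrite('pics/w2.png',im[:,:,::-1]);st()
s1,t=pickle.load(open('d1.pkl','rb'))
for n,S in(('w1',s1),('w2',s)):
    hsv=cv2.cvtColor(S['img'],cv2.COLOR_RGB2HSV);m=((hsv[...,0]<=13)&(hsv[...,1]>110)&(hsv[...,2]>35)).astype(np.uint8)
    m=cv2.morphologyEx(m,cv2.MORPH_OPEN,np.ones((3,3)))
    k,l,stt,c=cv2.connectedComponentsWithStats(m)
    for i in range(1,k):
        if stt[i,4]>60: print(n,stt[i],c[i].round(),ray(S,c[i],.018).round(3))
E
```

```text
t2.22 [0.4989 0.1469 0.3595] [ 0.     1.    -0.002] F [ 0.2 -0.2  0.4] op 0.0852 g 0.0
w1 [499  63  35  75 574] [516.  98.] [0.81  0.037 0.018]
w1 [454 413  29   7 167] [468. 417.] [ 0.85  -0.526  0.018]
w2 [475 206  28  59 392] [488. 234.] [0.81  0.039 0.018]
```

View pics/w2.png

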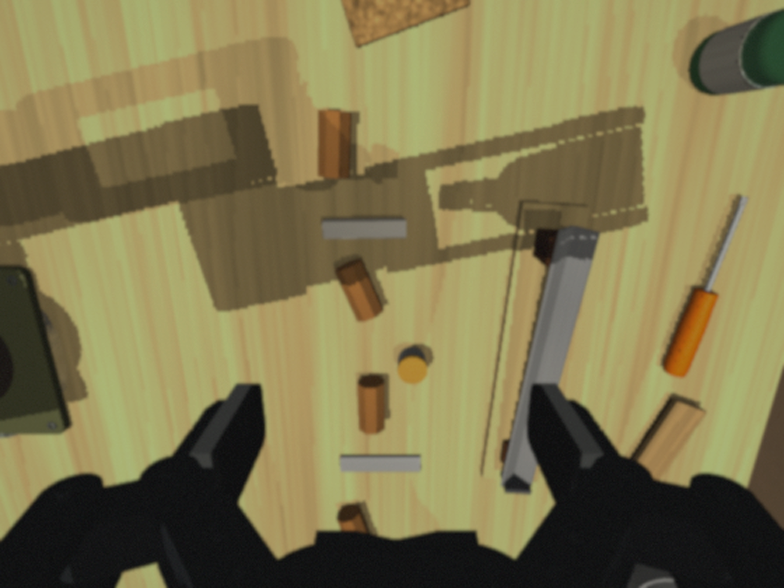

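```bash
python3 - <<'E'
from h import *
import pickle
s1,t=pickle.load(open('d1.pkl','rb'));s2=pickle.load(open('d2.pkl','rb'))
for p in((239,104),(233,95),(257,207),(265,288)):
    print(cv2.cvtColor(s2['img'],cv2.COLOR_RGB2HSV)[p[1],p[0]])
print(cv2.cvtColor(s2['img'],cv2.COLOR_RGB2HSV)[[60,180,330],[180,180,150]])
def z(S,x,y):
    return cv2.resize(S['img'][y:y+60,x:x+80],None,fx=5,fy=5,interpolation=cv2.INTER_CUBIC)
c=np.vstack([np.hstack([z(s1,335,195),z(s2,360,130)]),np.hstack([z(s2,330,310),z(s1,380,0)])])
c=np.clip(c*1.5,0,255).astype(np.uint8);cv2.imwrite('pics/c2.png',c[:,:,::-1])
E
```

```text
[ 15 166 100]
[ 15 167  98]
[ 15 166 114]
[ 15 169 113]
[[ 20 114 119]
 [ 21 110  79]
 [ 30   6  44]]
```

View pics/c2.png

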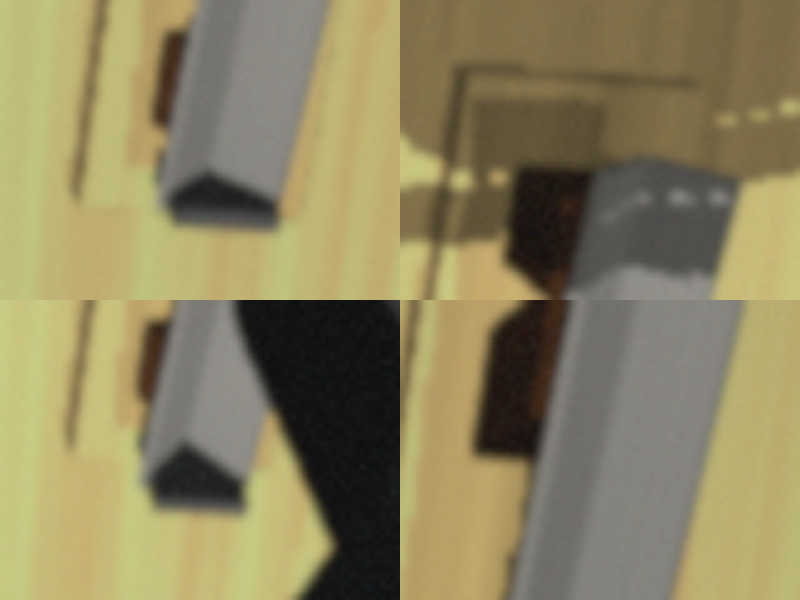

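```bash
cat > fit.py <<'E'
from h import *
import pickle
from scipy.optimize import least_squares
s1,t=pickle.load(open('d1.pkl','rb'));s2=pickle.load(open('d2.pkl','rb'))
obs=[(s1,(0,0,0),(376.6,229.4)),(s2,(0,0,0),(367,339)),(s2,(.31,0,0),(408,161.4)),(s2,(.31,-.017,.0155),(428.4,166)),(s2,(.31,.017,.0155),(399,164.4)),
(s1,(0,0,.025),(380,237.6)),(s1,(-.006,.015,.025),(369.4,240)),(s1,(-.006,-.015,.025),(390.6,240.8)),(s2,(-.006,.015,.025),(360.8,352)),(s2,(-.006,-.015,.025),(378.8,352.6))]
sl=np.radians(8)
def F(p): # fold frame -> world
    yaw=p[3]; x=np.array([np.cos(yaw)*np.cos(sl),np.sin(yaw)*np.cos(sl),np.sin(sl)]);y=np.array([-np.sin(yaw),np.cos(yaw),0]);return np.c_[x,y,np.cross(x,y)]
def res(p): return np.concatenate([proj(S,F(p)@np.array(X)+p[:3])[0]-u for S,X,u in obs])
r=least_squares(res,[.64,-.15,.05,1.57],loss='soft_l1')
print('fold',r.x.round(4),'\n',res(r.x).reshape(-1,2).round(1))
b=[ray(s1,(350,234),.012),ray(s2,(344,340),.012),ray(s2,(372,143.6),.012)];print('base corners',np.round(b,4),'yaw',np.arctan2(*(b[2]-b[1])[1::-1]), np.linalg.norm(b[2]-b[0]))
pickle.dump(r.x,open('fold.pkl','wb'))
def mask(S):
    h=cv2.cvtColor(S['img'],cv2.COLOR_RGB2HSV).astype(int)
    return ((h[...,0]<=18)&(h[...,1]>138)).astype(np.uint8)
a=np.arange(8)*np.pi/4+np.pi/8;rr=.015/np.cos(np.pi/8)
OCT=np.array([[sx*.03,rr*np.cos(k),rr*np.sin(k)] for sx in(-1,1) for k in a])
def fitblank(S,g,zc=.015,pts=OCT):
    m=mask(S)
    def cost(p):
        W=pts@R.from_euler('z',p[2]).as_matrix().T+[p[0],p[1],zc]
        h=cv2.convexHull(proj(S,W).astype(np.float32)); im=np.zeros(m.shape,np.uint8)
        cv2.fillConvexPoly(im,(h*16).round().astype(np.int32),1,shift=4)
        bb=cv2.boundingRect(h);x,y,w,hh=bb;x0,y0=max(x-8,0),max(y-8,0);sl_=np.s_[y0:y+hh+8,x0:x+w+8]
        return (im[sl_]!=m[sl_]).sum()/ (im.sum()+1)
    best=(9,None)
    from itertools import product
    p=np.array(g,float)
    for st in(.012,.006,.003,.0015,.0007):
        c=[(cost(p+np.array(d)*[st,st,st*20]),tuple(p+np.array(d)*[st,st,st*20])) for d in product((-1,0,1),repeat=3) for _ in(0,)]
        for it in range(6):
            c0,q=min(c); 
            if np.allclose(q,p): break
            p=np.array(q); c=[(cost(p+np.array(d)*[st,st,st*20]),tuple(p+np.array(d)*[st,st,st*20])) for d in product((-1,0,1),repeat=3)]
    return p.round(4),round(cost(p),3)
if __name__=='__main__':
    for n,S,g in(('b1',s2,(.438,.225,1.57)),('b2',s2,(.459,.081,1.95)),('b2',s1,(.459,.081,1.95)),('b3',s2,(.469,-.058,1.57)),('b3',s1,(.469,-.058,1.57)),('b4',s1,(.4465,-.24,1.8))): print(n,*fitblank(S,g))
E
python3 fit.py
```

```text
fold [ 0.6412 -0.1492  0.0212  1.5144] 
 [[-0.1 -0.7]
 [-0.2 -1.1]
 [ 0.8 -0.1]
 [-1.7  0. ]
 [ 0.2  0. ]
 [ 0.8 -0.3]
 [ 0.3  0.3]
 [-0.2  0.7]
 [-0.4  0.2]
 [-0.1  0.5]]
base corners [[ 0.6041 -0.1617  0.012 ]
 [ 0.6051 -0.1613  0.012 ]
 [ 0.624   0.1732  0.012 ]] yaw 1.5144316835157234 0.335481906237183
b1 [0.438  0.2265 1.526 ] 0.124
b2 [0.459 0.078 1.964] 0.185
b2 [0.4597 0.081  1.982 ] 0.151
b3 [ 0.472  -0.0603  1.57  ] 0.161
b3 [ 0.4712 -0.0595  1.558 ] 0.132
b4 [ 0.4473 -0.246   1.888 ] 0.213
```

```bash
python3 - <<'E'
from h import *
go([.438,.2265,.10],1.526); go([.438,.2265,.032],1.526)
import pickle; s2=pickle.load(open('d2.pkl','rb')); print(ray(s2,(260,163),.018),ray(s2,(295,264),.03))
E
```

```text
shift [8.0, -6.07, 25.94] turn [-0.0011, 0.0015, 0.0443] rows>=6.7
shift [8.01, -6.06, 32.74] turn [-0.0011, 0.0015, 0.0443] rows>=8.2
[0.46650419 0.14650444 0.018     ] [ 0.5176892  -0.00604679  0.03      ]
```

Request:
step_arm --increments '[[90, [8, -6.1, 15], [0, 0, 0.044]], [90, [8, -6.1, 20], [0, 0, 0.044]], [90, [8, -6.1, 24], [0, 0, 0.044]], [90, [8, -6.1, 26], [0, 0, 0.044]], [90, [8, -6.1, 26], [0, 0, 0.044]], [90, [8, -6.1, 26], [0, 0, 0.044]], [90, [8, -6.1, 26], [0, 0, 0.044]], [90, [8, -6.1, 26], [0, 0, 0.044]]]'

```text
t: 2.88
tcp_pos: [0.4334, 0.2248, 0.0949]
orientation: [0.723, 0.691, -0.006, -0.002]
wrist_force: [-1.7, -0.7, 0.3]
opening: 0.0552
grasp_force: 0.0
```

```bash
python3 - <<'E'
from h import *
from fit import fitblank
st(); s=snap('wrist','w3.png')
print(fitblank(s,(.438,.2265,1.526)))
go([.438,.2265,.032],1.526)
E
```

```text
fold [ 0.6412 -0.1492  0.0212  1.5144] 
 [[-0.1 -0.7]
 [-0.2 -1.1]
 [ 0.8 -0.1]
 [-1.7  0. ]
 [ 0.2  0. ]
 [ 0.8 -0.3]
 [ 0.3  0.3]
 [-0.2  0.7]
 [-0.4  0.2]
 [-0.1  0.5]]
base corners [[ 0.6041 -0.1617  0.012 ]
 [ 0.6051 -0.1613  0.012 ]
 [ 0.624   0.1732  0.012 ]] yaw 1.5144316835157234 0.335481906237183
t2.88 [0.4334 0.2248 0.0949] [ 0.046  0.999 -0.006] F [-1.7 -0.7  0.3] op 0.0552 g 0.0
(array([0.4388, 0.2258, 1.512 ]), np.float64(0.087))
shift [0.15, 0.25, 6.55] turn [-0.0072, 0.004, -0.0007] rows>=1.6
```

View pics/w3.png

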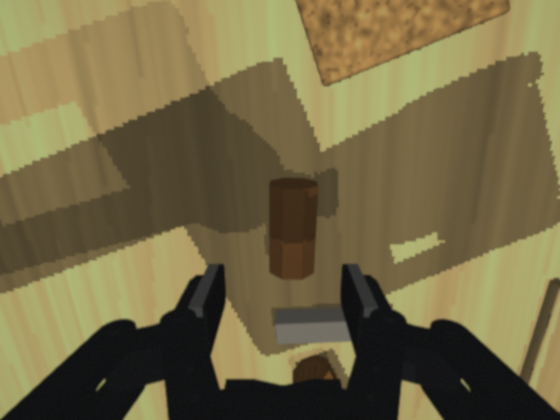

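Request:
step_arm --increments '[[90, [0, 0, 4], [0, 0, 0]], [90, [0, 0, 4], [0, 0, 0]], [90, [0, 0, 4], [0, 0, 0]], [90, [0, 0, 4], [0, 0, 0]], [90, [0, 0, 4], [0, 0, 0]]]'

```text
t: 3.35
tcp_pos: [0.4404, 0.2283, 0.0625]
orientation: [0.723, 0.691, 0.002, 0.001]
wrist_force: [0.6, 0.2, 0.7]
opening: 0.0553
grasp_force: 0.0
```

```bash
sed -i "s/^print('fold'/if __name__=='__main__': print('fold'/; s/;print('base corners'.*$//" fit.py; python3 - <<'E'
from h import *
for i in range(2): st()
go([.4388,.2258,.032],1.515)
E
```

```text
t3.35 [0.4404 0.2283 0.0625] [0.045 0.999 0.002] F [0.6 0.2 0.7] op 0.0553 g 0.0
t3.35 [0.4404 0.2283 0.0625] [0.045 0.999 0.002] F [0.6 0.2 0.7] op 0.0553 g 0.0
shift [-0.27, -0.17, 3.05] turn [0.0044, -0.002, 0.0108] rows>=0.7
```

Request:
step_arm --increments '[[90, [-0.3, -0.1, 2.8], [0, 0, 0]], [90, [-0.3, -0.1, 2.8], [0, 0, 0]], [90, [-0.3, -0.1, 2.8], [0, 0, 0]], [255, [-0.3, -0.1, 2.8], [0, 0, 0]], [255, [-0.3, -0.1, 2.8], [0, 0, 0]], [255, [-0.3, -0.1, 2.8], [0, 0, 0]], [255, [-0.3, -0.1, 2.8], [0, 0, 0]], [255, [-0.3, -0.1, 2.8], [0, 0, 0]], [255, [-0.3, -0.1, -1], [0, 0, 0]], [255, [-0.3, -0.1, -5], [0, 0, 0]], [255, [-0.3, -0.1, -6], [0, 0, 0]], [255, [-0.3, -0.1, -6], [0, 0, 0]]]' --squeeze 40

```text
t: 4.35
tcp_pos: [0.4401, 0.2266, 0.1241]
orientation: [0.722, 0.691, 0.004, 0.002]
wrist_force: [0.3, 0.1, -0.3]
opening: 0.029
grasp_force: 40.2
```

```bash
cat >> h.py <<'E'
import pickle,os
if os.path.exists('fold.pkl'):
    fp=pickle.load(open('fold.pkl','rb')); FR=Rt(fp[3],np.radians(8)); FR=np.c_[FR[:,0],-FR[:,1],-FR[:,2]]
    def fw(x,y,z): return FR@np.array([x,y,z])+fp[:3]
    def tof(P): return FR.T@(np.array(P)-fp[:3])
E
python3 - <<'E'
from h import *
st()
for zz in(.06,.0382): 
    P=fw(.034,0,.0212+.017+zz-.0382); print(P.round(4)); go(P,1.5144,np.radians(8))
E
```

```text
t4.35 [0.4401 0.2266 0.1241] [0.044 0.999 0.004] F [ 0.3  0.1 -0.3] op 0.029 g 40.2
[ 0.6426 -0.1239  0.0853]
shift [-34.15, 21.73, 3.93] turn [0.0074, 0.1357, 0.0132] rows>=9.8
[ 0.6428 -0.1209  0.0637]
shift [-33.86, 21.72, 6.09] turn [0.0074, 0.1357, 0.0132] rows>=9.8
```

Request:
step_arm --increments '[[255, [-34.1, 21.7, 0], [0, 0.136, 0.013]], [255, [-34.1, 21.7, 0], [0, 0.136, 0.013]], [255, [-34.1, 21.7, 0], [0, 0.136, 0.013]], [255, [-34.1, 21.7, 0], [0, 0.136, 0.013]], [255, [-34.1, 21.7, 0], [0, 0.136, 0.013]], [255, [-34.1, 21.7, 0], [0, 0.136, 0.013]], [255, [-34.1, 21.7, 0], [0, 0.136, 0.013]], [255, [-34.1, 21.7, 0], [0, 0.136, 0.013]], [255, [-34.1, 21.7, 0], [0, 0.136, 0.013]], [255, [-34.1, 21.7, 0], [0, 0.136, 0.013]], [255, [-34.1, 21.7, 3.9], [0, 0.136, 0.013]], [255, [-34.1, 21.7, 3.9], [0, 0.136, 0.013]]]'

```text
t: 5.35
tcp_pos: [0.6403, -0.1285, 0.0766]
orientation: [0.726, 0.684, 0.049, -0.046]
wrist_force: [-0.3, -1.1, 0.8]
opening: 0.0287
grasp_force: 43.8
```

Request:
step_arm --increments '[[255, [0, 0, 0], [0, 0, 0]], [255, [0, 0, 0], [0, 0, 0]], [255, [0, 0, 0], [0, 0, 0]]]'

```text
t: 5.6
tcp_pos: [0.6381, -0.1239, 0.0809]
orientation: [0.725, 0.685, 0.049, -0.048]
wrist_force: [0.2, -0.8, -0.6]
opening: 0.0287
grasp_force: 43.7
```

```bash
python3 - <<'E'
from h import *
st(); print(tof(bot.observe()['tcp_pos']).round(4)); go(fw(.034,0,.0402),1.5144,np.radians(8))
s=snap('wrist'); cv2.imwrite('pics/w4.png',np.clip(s['img'][:,:,::-1]*1.4,0,255).astype(np.uint8))
E
```

```text
t5.60 [ 0.6381 -0.1239  0.0809] [0.056 0.989 0.136] F [ 0.2 -0.8 -0.6] op 0.0287 g 43.7
[0.0331 0.0045 0.0557]
shift [0.09, 0.45, 1.54] turn [-0.0024, 0.003, -0.0001] rows>=0.4
```

View pics/w4.png

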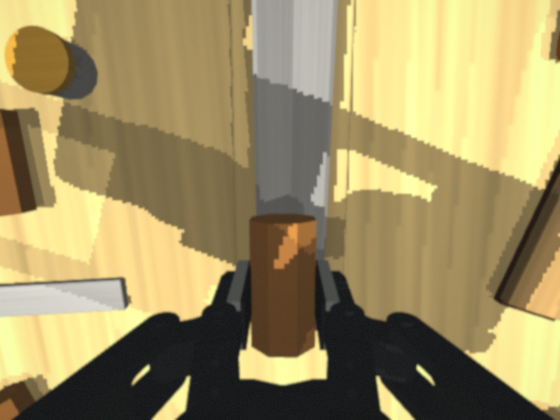

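Request:
step_arm --increments '[[255, [0.1, 0.4, 0], [0, 0, 0]], [255, [0.1, 0.4, 0.5], [0, 0, 0]], [255, [0.1, 0.4, 1], [0, 0, 0]], [255, [0.1, 0.4, 1], [0, 0, 0]], [255, [0.1, 0.4, 1], [0, 0, 0]]]'

```text
t: 6.07
tcp_pos: [0.6426, -0.1223, 0.0706]
orientation: [0.725, 0.685, 0.049, -0.048]
wrist_force: [-0.3, 1.1, -0.8]
opening: 0.0289
grasp_force: 43.7
```

```bash
python3 - <<'E'
from h import *
st(); print(tof(bot.observe()['tcp_pos']).round(4)); go(fw(.034,0,.0382),1.5144,np.radians(8))
E
```

```text
t6.07 [ 0.6426 -0.1223  0.0706] [0.056 0.989 0.136] F [-0.3  1.1 -0.8] op 0.0289 g 43.7
[0.0335 0.0002 0.0452]
shift [0.05, 0.02, 0.7] turn [-0.0022, 0.0033, -0.0004] rows>=0.2
```

Lower to contact, open, and retreat.

Request:
step_arm --increments '[[255, [0, 0, 0.4], [0, 0, 0]], [255, [0, 0, 0.6], [0, 0, 0]], [255, [0, 0, 0.6], [0, 0, 0]]]'

```text
t: 6.32
tcp_pos: [0.6427, -0.1231, 0.0668]
orientation: [0.725, 0.685, 0.049, -0.046]
wrist_force: [-3.7, -4.3, 10.3]
opening: 0.0284
grasp_force: 45.6
```

Request:
step_arm --increments '[[150, [0, 0, 0], [0, 0, 0]], [110, [0, 0, 0], [0, 0, 0]], [110, [0, 0, 0], [0, 0, 0]], [110, [0, 0, 0], [0, 0, 0]], [110, [0, 0, -2], [0, 0, 0]], [110, [0, 0, -5], [0, 0, 0]], [90, [0, 0, -9], [0, 0, 0]], [90, [0, 0, -9], [0, 0, 0]], [90, [0, 0, -9], [0, 0, 0]], [90, [0, 0, -9], [0, 0, 0]]]'

```text
t: 7.15
tcp_pos: [0.6424, -0.1341, 0.1544]
orientation: [0.725, 0.685, 0.049, -0.047]
wrist_force: [-0.9, 0.1, -0.0]
opening: 0.0554
grasp_force: 0.0
```

```bash
python3 - <<'E'
from h import *
from fit import fitblank
st(); s=snap('wrist'); cv2.imwrite('pics/w5.png',np.clip(s['img'][:,:,::-1]*1.4,0,255).astype(np.uint8))
print(fitblank(s,(.4715,-.06,1.565)))
go([.4715,-.06,.10],1.565)
E
```

```text
t7.15 [ 0.6424 -0.1341  0.1544] [0.056 0.989 0.136] F [-0.9  0.1 -0. ] op 0.0554 g 0.0
(array([ 0.47 , -0.06 ,  1.565]), np.float64(0.137))
shift [5.6, -17.4, 6.21] turn [0.0007, -0.1366, -0.0511] rows>=4.6
```

View pics/w5.png

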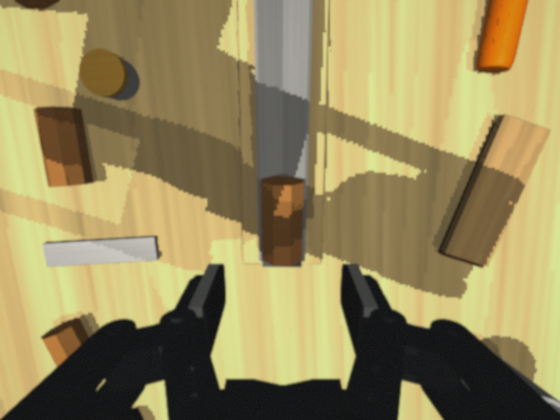

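```bash
python3 - <<'E'
from h import *
go([.471,-.06,.06],1.563)
E
```

```text
shift [5.06, -17.44, 10.17] turn [0.0006, -0.1366, -0.0491] rows>=5.0
```

Request:
step_arm --increments '[[90, [5.1, -17.4, 5], [0, -0.137, -0.049]], [90, [5.1, -17.4, 5], [0, -0.137, -0.049]], [90, [5.1, -17.4, 5], [0, -0.137, -0.049]], [90, [5.1, -17.4, 5], [0, -0.137, -0.049]], [90, [5.1, -17.4, 7], [0, -0.137, -0.049]], [90, [5.1, -17.4, 10.2], [0, -0.137, -0.049]], [90, [5.1, -17.4, 10.2], [0, -0.137, -0.049]], [90, [5.1, -17.4, 10.2], [0, -0.137, -0.049]], [90, [5.1, -17.4, 10.2], [0, -0.137, -0.049]], [90, [5.1, -17.4, 10.2], [0, -0.137, -0.049]]]'

```text
t: 8.03
tcp_pos: [0.4747, -0.0607, 0.0613]
orientation: [0.71, 0.704, 0.001, 0.002]
wrist_force: [1.0, 0.3, 0.8]
opening: 0.0553
grasp_force: 0.0
```

```bash
python3 - <<'E'
from h import *
from fit import fitblank
st(); s=snap('wrist'); f=fitblank(s,(.471,-.06,1.565));print(f); p=f[0]
go([p[0],p[1],.032],p[2])
E
```

```text
t8.03 [ 0.4747 -0.0607  0.0613] [ 0.008  1.    -0.002] F [1.  0.3 0.8] op 0.0553 g 0.0
(array([ 0.4695, -0.0592,  1.579 ]), np.float64(0.09))
shift [0.16, -0.53, 2.95] turn [0.0056, 0.0018, -0.0167] rows>=0.7
```

Request:
step_arm --increments '[[90, [0.1, -0.4, 2.9], [0, 0, -0.01]], [90, [0.1, -0.4, 2.9], [0, 0, -0.01]], [90, [0.1, -0.4, 2.9], [0, 0, -0.01]], [255, [0.1, -0.4, 2.9], [0, 0, -0.01]], [255, [0.1, -0.4, 2.9], [0, 0, -0.01]], [255, [0.1, -0.4, 2.9], [0, 0, -0.01]], [255, [0.1, -0.4, 2.9], [0, 0, -0.01]], [255, [0.1, -0.4, 2.9], [0, 0, -0.01]], [255, [0.1, -0.4, -1], [0, 0, -0.01]], [255, [0.1, -0.4, -5], [0, 0, -0.01]], [255, [0.1, -0.4, -6], [0, 0, -0.01]], [255, [0.1, -0.4, -6], [0, 0, -0.01]]]'

```text
t: 9.08
tcp_pos: [0.4712, -0.0595, 0.124]
orientation: [0.706, 0.708, 0.003, 0.005]
wrist_force: [-0.2, -0.4, -0.2]
opening: 0.0289
grasp_force: 40.1
```

```bash
python3 - <<'E'
from h import *
st(); go(fw(.097,0,.056),1.5144,np.radians(8))
E
```

```text
t9.08 [ 0.4712 -0.0595  0.124 ] [-0.002  1.    -0.003] F [-0.2 -0.4 -0.2] op 0.0289 g 40.1
shift [-0.18, 17.46, 3.57] turn [0.0066, 0.1422, 0.059] rows>=4.3
```

Request:
step_arm --increments '[[255, [-0.2, 17.5, 0], [0, 0.14, 0.059]], [255, [-0.2, 17.5, 0], [0, 0.14, 0.059]], [255, [-0.2, 17.5, 0], [0, 0.14, 0.059]], [255, [-0.2, 17.5, 0], [0, 0.14, 0.059]], [255, [-0.2, 17.5, 1], [0, 0.14, 0.059]], [255, [-0.2, 17.5, 3.6], [0, 0.14, 0.059]], [255, [-0.2, 17.5, 3.6], [0, 0.14, 0.059]], [255, [-0.2, 17.5, 3.6], [0, 0.14, 0.059]], [255, [-0.2, 17.5, 3.6], [0, 0.14, 0.059]]]'

```text
t: 9.83
tcp_pos: [0.6419, -0.0603, 0.0841]
orientation: [0.725, 0.685, 0.049, -0.05]
wrist_force: [0.4, -0.1, 0.2]
opening: 0.0287
grasp_force: 40.3
```

```bash
python3 - <<'E'
from h import *
st(); print(tof(bot.observe()['tcp_pos']).round(4)); go(fw(.097,0,.042),1.5144,np.radians(8))
E
```

```text
t9.83 [ 0.6419 -0.0603  0.0841] [0.057 0.989 0.139] F [ 0.4 -0.1  0.2] op 0.0287 g 40.3
[0.0967 0.0043 0.05  ]
shift [0.03, 0.43, 0.8] turn [-0.0045, 0.0001, -0.0011] rows>=0.2
```

Request:
step_arm --increments '[[255, [0, 0.4, 0], [0, 0, 0]], [255, [0, 0.4, 0.4], [0, 0, 0]], [255, [0, 0.4, 0.6], [0, 0, 0]], [255, [0, 0.4, 0.8], [0, 0, 0]], [255, [0, 0.4, 0.8], [0, 0, 0]], [255, [0, 0.4, 0.8], [0, 0, 0]]]'

```text
t: 10.33
tcp_pos: [0.6472, -0.0597, 0.0769]
orientation: [0.725, 0.685, 0.05, -0.048]
wrist_force: [0.4, 0.3, -1.3]
opening: 0.0287
grasp_force: 40.3
```

```bash
python3 - <<'E'
from h import *
st(); print(tof(bot.observe()['tcp_pos']).round(4))
E
```

```text
t10.33 [ 0.6472 -0.0597  0.0769] [0.057 0.989 0.139] F [ 0.4  0.3 -1.3] op 0.0287 g 40.3
[ 0.0966 -0.0009  0.0427]
```

Request:
step_arm --increments '[[255, [0, 0, 0.2], [0, 0, 0]], [150, [0, 0, 0.2], [0, 0, 0]], [110, [0, 0, 0.2], [0, 0, 0]], [110, [0, 0, 0.2], [0, 0, 0]], [110, [0, 0, 0.2], [0, 0, 0]], [110, [0, 0, -2], [0, 0, 0]], [110, [0, 0, -5], [0, 0, 0]], [90, [0, 0, -9], [0, 0, 0]], [90, [0, 0, -9], [0, 0, 0]], [90, [0, 0, -9], [0, 0, 0]], [90, [0, 0, -9], [0, 0, 0]]]'

```text
t: 11.25
tcp_pos: [0.6468, -0.0723, 0.1663]
orientation: [0.725, 0.685, 0.05, -0.048]
wrist_force: [-0.2, 0.7, -1.1]
opening: 0.0556
grasp_force: 0.0
```

```bash
python3 - <<'E'
from h import *
from fit import fitblank
st(); s=snap('wrist'); cv2.imwrite('pics/w6.png',np.clip(s['img'][:,:,::-1]*1.4,0,255).astype(np.uint8))
f=fitblank(s,(.459,.08,1.97));print(f); p=f[0]
go([p[0],p[1],.06],p[2])
E
```

```text
t11.25 [ 0.6468 -0.0723  0.1663] [0.057 0.989 0.138] F [-0.2  0.7 -1.1] op 0.0556 g 0.0
(array([0.459 , 0.0815, 2.028 ]), np.float64(0.11))
shift [12.65, -19.51, 12.47] turn [0.0326, -0.137, -0.5135] rows>=6.3
```

View pics/w6.png

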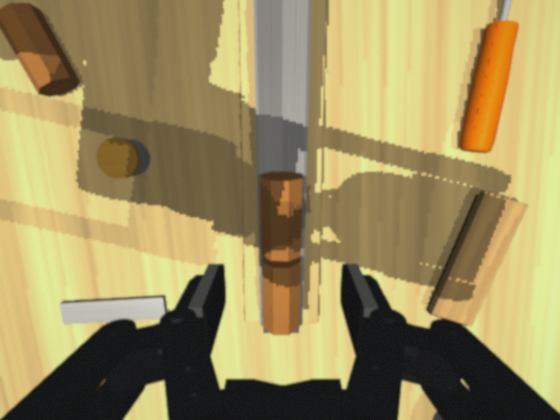

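Request:
step_arm --increments '[[90, [12.6, -19.5, 5], [0.033, -0.137, -0.5]], [90, [12.6, -19.5, 5], [0.033, -0.137, -0.5]], [90, [12.6, -19.5, 5], [0.033, -0.137, -0.5]], [90, [12.6, -19.5, 5], [0.033, -0.137, -0.5]], [90, [12.6, -19.5, 5], [0.033, -0.137, -0.5]], [90, [12.6, -19.5, 10], [0.033, -0.137, -0.5]], [90, [12.6, -19.5, 12.4], [0.033, -0.137, -0.5]], [90, [12.6, -19.5, 12.4], [0.033, -0.137, -0.5]], [90, [12.6, -19.5, 12.4], [0.033, -0.137, -0.5]], [90, [12.6, -19.5, 12.4], [0.033, -0.137, -0.5]], [90, [12.6, -19.5, 12.4], [0.033, -0.137, -0.5]]]'

```text
t: 12.22
tcp_pos: [0.4627, 0.0801, 0.0622]
orientation: [0.534, 0.845, 0.001, 0.002]
wrist_force: [0.5, -0.1, -0.6]
opening: 0.0551
grasp_force: 0.0
```

```bash
python3 - <<'E'
from h import *
from fit import fitblank
st(); s=snap('wrist'); f=fitblank(s,(.459,.081,1.99));print(f); p=f[0]
go([p[0],p[1],.032],p[2])
E
```

```text
t12.22 [0.4627 0.0801 0.0622] [-0.429  0.903 -0.002] F [ 0.5 -0.1 -0.6] op 0.0551 g 0.0
(array([0.4597, 0.0795, 1.946 ]), np.float64(0.097))
shift [0.09, -0.31, 3.04] turn [0.0038, 0.002, 0.0674] rows>=0.7
```

Request:
step_arm --increments '[[90, [0.1, -0.3, 2.9], [0, 0, 0.06]], [90, [0.1, -0.3, 2.9], [0, 0, 0.06]], [90, [0.1, -0.3, 2.9], [0, 0, 0.06]], [255, [0.1, -0.3, 2.9], [0, 0, 0.06]], [255, [0.1, -0.3, 2.9], [0, 0, 0.06]], [255, [0.1, -0.3, 2.9], [0, 0, 0.06]], [255, [0.1, -0.3, 2.9], [0, 0, 0.06]], [255, [0.1, -0.3, 2.9], [0, 0, 0.06]], [255, [0.1, -0.3, -1], [0, 0, 0.06]], [255, [0.1, -0.3, -5], [0, 0, 0.06]], [255, [0.1, -0.3, -7], [0, 0, 0.06]], [255, [0.1, -0.3, -7], [0, 0, 0.06]]]'

```text
t: 13.27
tcp_pos: [0.4606, 0.0807, 0.1359]
orientation: [0.559, 0.829, 0.003, 0.004]
wrist_force: [0.5, 0.0, -0.1]
opening: 0.0294
grasp_force: 25.6
```

```bash
python3 - <<'E'
from h import *
st(); go(fw(.160,-.002,.056),1.5144,np.radians(8))
E
```

```text
t13.27 [0.4606 0.0807 0.1359] [-0.375  0.927 -0.004] F [ 0.5  0.  -0.1] op 0.0294 g 25.6
shift [-14.53, 14.69, 3.9] turn [-0.0199, 0.1386, 0.4408] rows>=5.0
```

Request:
step_arm --increments '[[255, [-14.5, 14.7, 0], [-0.02, 0.138, 0.441]], [255, [-14.5, 14.7, 0], [-0.02, 0.138, 0.441]], [255, [-14.5, 14.7, 0], [-0.02, 0.138, 0.441]], [255, [-14.5, 14.7, 0], [-0.02, 0.138, 0.441]], [255, [-14.5, 14.7, 1], [-0.02, 0.138, 0.441]], [255, [-14.5, 14.7, 3.9], [-0.02, 0.138, 0.441]], [255, [-14.5, 14.7, 3.9], [-0.02, 0.138, 0.441]], [255, [-14.5, 14.7, 3.9], [-0.02, 0.138, 0.441]], [255, [-14.5, 14.7, 3.9], [-0.02, 0.138, 0.441]]]' --squeeze 45

```text
t: 14.02
tcp_pos: [0.6599, -0.001, 0.0977]
orientation: [0.726, 0.685, 0.055, -0.041]
wrist_force: [12.4, -0.5, 14.1]
opening: 0.0286
grasp_force: 65.1
```

```bash
python3 - <<'E'
from h import *
st(); print(tof(bot.observe()['tcp_pos']).round(4)); go(fw(.160,0,.044),1.5144,np.radians(8))
s=snap('wrist'); cv2.imwrite('pics/w7.png',np.clip(s['img'][:,:,::-1]*1.4,0,255).astype(np.uint8))
E
```

```text
t14.02 [ 0.6599 -0.001   0.0977] [0.056 0.989 0.136] F [12.4 -0.5 14.1] op 0.0286 g 65.1
[ 0.1582 -0.0103  0.055 ]
shift [0.18, -1.05, 1.08] turn [0.016, 0.0037, -0.0002] rows>=0.4
```

View pics/w7.png

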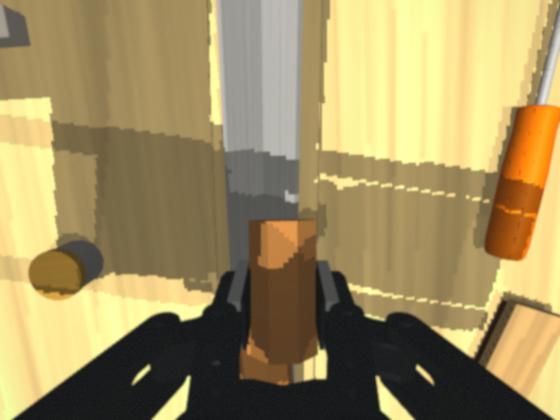

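Request:
step_arm --increments '[[255, [0, -0.3, -2], [0, 0, 0]], [255, [0, -0.9, -3], [0, 0, 0]], [255, [0, -0.9, -3], [0, 0, 0]], [255, [0, -0.9, -3], [0, 0, 0]], [255, [0, -0.9, -3], [0, 0, 0]]]'

```text
t: 14.48
tcp_pos: [0.6372, -0.0025, 0.1207]
orientation: [0.726, 0.685, 0.046, -0.052]
wrist_force: [0.5, 0.2, 0.2]
opening: 0.0281
grasp_force: 62.9
```

```bash
python3 - <<'E'
from h import *
st(); print(tof(bot.observe()['tcp_pos']).round(4)); go(fw(.160,0,.044),1.5144,np.radians(8))
a=snap('wrist')['img'][190:400,180:390]; s=snap('scene'); c=proj(s,fw(.16,0,.06))[0].astype(int);print(c)
b=s['img'][c[1]-60:c[1]+45,c[0]-60:c[0]+60]
b=cv2.resize(b,(440,385),interpolation=2);a=cv2.resize(a,(350,385))
cv2.imwrite('pics/w8.png',np.clip(np.hstack([a,b])[:,:,::-1]*1.5,0,255).astype(np.uint8))
E
```

```text
t14.48 [ 0.6372 -0.0025  0.1207] [0.058 0.989 0.137] F [0.5 0.2 0.2] op 0.0281 g 62.9
[0.1586 0.0123 0.0782]
shift [0.15, 1.27, 3.4] turn [-0.0127, 0.002, -0.0025] rows>=0.9
[250 188]
```

View pics/w8.png

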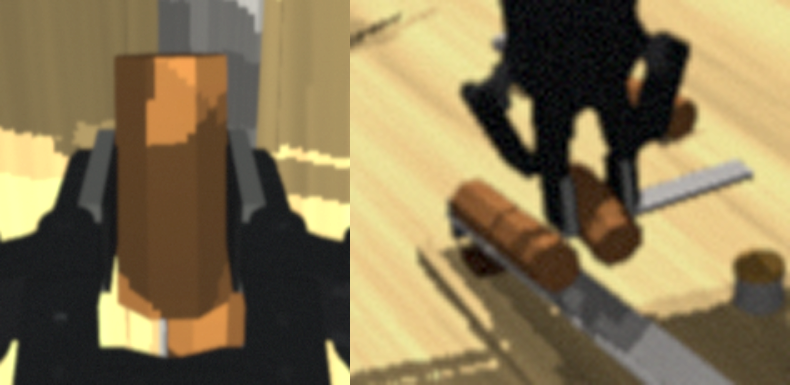

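Request:
step_arm --increments '[[255, [1.3, 1.1, 0], [0, 0, 0]], [255, [1.3, 1.1, 0], [0, 0, 0]], [255, [1.3, 1.1, 2], [0, 0, 0]], [255, [1.3, 1.1, 2], [0, 0, 0]], [255, [1.3, 1.1, 2], [0, 0, 0]], [255, [1.3, 1.1, 2], [0, 0, 0]]]'

```text
t: 15.08
tcp_pos: [0.6498, 0.0121, 0.1033]
orientation: [0.726, 0.685, 0.046, -0.051]
wrist_force: [0.5, 0.2, -0.7]
opening: 0.0288
grasp_force: 62.9
```

```bash
python3 - <<'E'
from h import *
st(); print(tof(bot.observe()['tcp_pos']).round(4)); go(fw(.172,0,.042),1.5144,np.radians(8))
E
```

```text
t15.08 [0.6498 0.0121 0.1033] [0.058 0.989 0.137] F [ 0.5  0.2 -0.7] op 0.0288 g 62.9
[0.1714 0.0005 0.0589]
shift [0.07, 0.07, 1.69] turn [-0.0116, 0.0022, -0.0024] rows>=0.4
```

Request:
step_arm --increments '[[255, [0, 0.1, 0.5], [-0.01, 0, 0]], [255, [0, 0.1, 0.8], [-0.01, 0, 0]], [255, [0, 0.1, 1.1], [-0.01, 0, 0]], [255, [0, 0.1, 1.3], [-0.01, 0, 0]], [255, [0, 0.1, 1.3], [-0.01, 0, 0]]]'

```text
t: 15.5
tcp_pos: [0.6509, 0.0139, 0.0903]
orientation: [0.726, 0.684, 0.05, -0.048]
wrist_force: [0.2, -0.2, 0.2]
opening: 0.0284
grasp_force: 62.9
```

```bash
python3 - <<'E'
from h import *
st(); print(tof(bot.observe()['tcp_pos']).round(4)); go(fw(.172,0,.042),1.5144,np.radians(8))
E
```

```text
t15.50 [0.6509 0.0139 0.0903] [0.058 0.989 0.137] F [ 0.2 -0.2  0.2] op 0.0284 g 62.9
[ 0.1715 -0.0005  0.0457]
shift [0.05, -0.05, 0.37] turn [-0.001, 0.0021, -0.0024] rows>=0.1
```

Request:
step_arm --increments '[[255, [0, 0, 0.3], [0, 0, 0]], [255, [0, 0, 0.5], [0, 0, 0]], [150, [0, 0, 0.5], [0, 0, 0]], [110, [0, 0, 0.5], [0, 0, 0]], [110, [0, 0, 0.5], [0, 0, 0]], [110, [0, 0, 0.5], [0, 0, 0]], [110, [0, 0, -2], [0, 0, 0]], [110, [0, 0, -5], [0, 0, 0]], [90, [0, 0, -9], [0, 0, 0]], [90, [0, 0, -9], [0, 0, 0]], [90, [0, 0, -9], [0, 0, 0]], [90, [0, 0, -9], [0, 0, 0]]]' --squeeze 40

```text
t: 16.5
tcp_pos: [0.6504, 0.0016, 0.1801]
orientation: [0.726, 0.684, 0.05, -0.047]
wrist_force: [-0.6, 0.9, -1.0]
opening: 0.0552
grasp_force: 0.0
```

```bash
python3 - <<'E'
from h import *
from fit import fitblank
st(); s=snap('wrist'); cv2.imwrite('pics/w9.png',np.clip(s['img'][:,:,::-1]*1.4,0,255).astype(np.uint8))
t=snap('top');print(proj(t,[.447,-.246,.015]));print(fitblank(t,(.447,-.243,1.88)))
go([.447,-.2,.20],1.888)
E
```

```text
t16.50 [0.6504 0.0016 0.1801] [0.058 0.989 0.137] F [-0.6  0.9 -1. ] op 0.0552 g 0.0
[[362.13114324 246.72073151]]
(array([ 0.4447, -0.2415,  1.806 ]), np.float64(0.059))
shift [-20.85, -19.04, -4.99] turn [0.0225, -0.1366, -0.3752] rows>=6.9
```

View pics/w9.png

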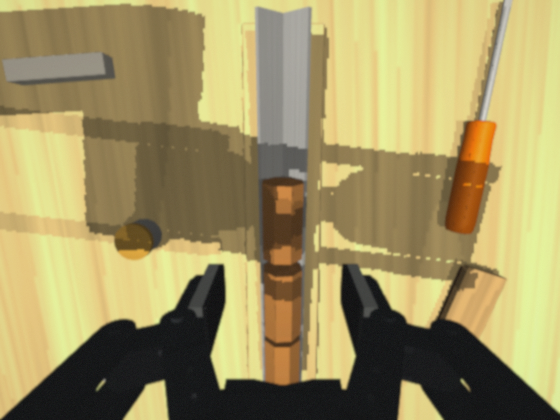

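```bash
python3 - <<'E'
from h import *
go([.446,-.243,.13],1.83)
E
```

```text
shift [-26.07, -18.87, 1.35] turn [0.0185, -0.137, -0.3173] rows>=7.7
```

Request:
step_arm --increments '[[90, [-26.1, -18.9, 0], [0.0185, -0.137, -0.317]], [90, [-26.1, -18.9, 0], [0.0185, -0.137, -0.317]], [90, [-26.1, -18.9, 0], [0.0185, -0.137, -0.317]], [90, [-26.1, -18.9, 0], [0.0185, -0.137, -0.317]], [90, [-26.1, -18.9, 0], [0.0185, -0.137, -0.317]], [90, [-26.1, -18.9, 0], [0.0185, -0.137, -0.317]], [90, [-26.1, -18.9, 1.3], [0.0185, -0.137, -0.317]], [90, [-26.1, -18.9, 1.3], [0.0185, -0.137, -0.317]], [90, [-26.1, -18.9, 1.3], [0.0185, -0.137, -0.317]], [90, [-26.1, -18.9, 1.3], [0.0185, -0.137, -0.317]], [90, [-26.1, -18.9, 1.3], [0.0185, -0.137, -0.317]]]'

```text
t: 17.52
tcp_pos: [0.4467, -0.2432, 0.1307]
orientation: [0.61, 0.792, 0.001, 0.0]
wrist_force: [0.1, 0.3, 0.2]
opening: 0.0556
grasp_force: 0.0
```

```bash
python3 - <<'E'
from h import *
from fit import fitblank
st(); s=snap('wrist'); f=fitblank(s,(.446,-.243,1.83));print(f); p=f[0]
go([p[0],p[1],.06],p[2])
go([p[0],p[1],.032],p[2])
E
```

```text
t17.52 [ 0.4467 -0.2432  0.1307] [-0.255  0.967  0.001] F [0.1 0.3 0.2] op 0.0556 g 0.0
(array([ 0.4468, -0.2446,  1.846 ]), np.float64(0.106))
shift [-0.14, -0.12, 7.1] turn [0.0027, 0.0003, -0.0162] rows>=1.7
shift [-0.14, -0.13, 9.9] turn [0.0027, 0.0003, -0.0162] rows>=2.4
```

Request:
step_arm --increments '[[90, [-0.1, -0.1, 4], [0, 0, -0.01]], [90, [-0.1, -0.1, 8], [0, 0, -0.01]], [90, [-0.1, -0.1, 9.9], [0, 0, -0.01]], [90, [-0.1, -0.1, 9.9], [0, 0, -0.01]], [90, [-0.1, -0.1, 9.9], [0, 0, -0.01]], [255, [-0.1, -0.1, 9.9], [0, 0, -0.01]], [255, [-0.1, -0.1, 9.9], [0, 0, -0.01]], [255, [-0.1, -0.1, 9.9], [0, 0, -0.01]], [255, [-0.1, -0.1, 9.9], [0, 0, -0.01]], [255, [-0.1, -0.1, 9.9], [0, 0, -0.01]], [255, [-0.1, -0.1, 6], [0, 0, -0.01]], [255, [-0.1, -0.1, 2], [0, 0, -0.01]]]' --squeeze 50

```text
t: 18.57
tcp_pos: [0.4444, -0.2437, 0.1106]
orientation: [0.606, 0.795, 0.0, -0.002]
wrist_force: [1.4, -1.4, -0.3]
opening: 0.0284
grasp_force: 49.8
```

Request:
step_arm --increments '[[255, [0, 0, -3], [0, 0, 0]], [255, [0, 0, -3], [0, 0, 0]], [255, [0, 0, -3], [0, 0, 0]]]'

```text
t: 18.82
tcp_pos: [0.4475, -0.2459, 0.1441]
orientation: [0.606, 0.795, 0.001, 0.005]
wrist_force: [0.5, 0.0, 0.2]
opening: 0.0283
grasp_force: 49.8
```

```bash
python3 - <<'E'
from h import *
st(); go(fw(.240,0,.060),1.5144,np.radians(8))
E
```

```text
t18.82 [ 0.4475 -0.2459  0.1441] [-0.265  0.964 -0.006] F [0.5 0.  0.2] op 0.0283 g 49.8
shift [25.93, 28.54, 3.05] turn [-0.0148, 0.1433, 0.325] rows>=9.3
```

Request:
step_arm --increments '[[255, [25.9, 28.5, -1], [-0.015, 0.143, 0.325]], [255, [25.9, 28.5, -1], [-0.015, 0.143, 0.325]], [255, [25.9, 28.5, -1], [-0.015, 0.143, 0.325]], [255, [25.9, 28.5, -1], [-0.015, 0.143, 0.325]], [255, [25.9, 28.5, -1], [-0.015, 0.143, 0.325]], [255, [25.9, 28.5, -1], [-0.015, 0.143, 0.325]], [255, [25.9, 28.5, -1], [-0.015, 0.143, 0.325]], [255, [25.9, 28.5, -1], [-0.015, 0.143, 0.325]], [255, [25.9, 28.5, -1], [-0.015, 0.143, 0.325]], [255, [25.9, 28.5, -1], [-0.015, 0.143, 0.325]], [255, [25.9, 28.5, 2], [-0.015, 0.143, 0.325]], [255, [25.9, 28.5, 3], [-0.015, 0.143, 0.325]]]'

```text
t: 19.82
tcp_pos: [0.6501, 0.0816, 0.1079]
orientation: [0.724, 0.686, 0.048, -0.053]
wrist_force: [-1.8, 0.1, -1.3]
opening: 0.0284
grasp_force: 49.8
```

Request:
step_arm --increments '[[255, [0, 0, 0], [0, 0, 0]], [255, [0, 0, 0], [0, 0, 0]], [255, [0, 0, 0], [0, 0, 0]]]'

```text
t: 20.07
tcp_pos: [0.6519, 0.0796, 0.1119]
orientation: [0.725, 0.685, 0.05, -0.051]
wrist_force: [-0.0, -0.5, 0.2]
opening: 0.0284
grasp_force: 49.8
```

```bash
python3 - <<'E'
from h import *
st(); print(tof(bot.observe()['tcp_pos']).round(4)); go(fw(.240,0,.046),1.5144,np.radians(8))
E
```

```text
t20.07 [0.6519 0.0796 0.1119] [0.058 0.988 0.142] F [-0.  -0.5  0.2] op 0.0284 g 49.8
[0.2394 0.0023 0.058 ]
shift [0.05, 0.23, 1.19] turn [-0.006, -0.0031, -0.0021] rows>=0.3
```

Request:
step_arm --increments '[[255, [0, 0.2, 0.5], [0, 0, 0]], [255, [0, 0.2, 0.8], [0, 0, 0]], [255, [0, 0.2, 1.2], [0, 0, 0]], [255, [0, 0.2, 1.4], [0, 0, 0]], [255, [0, 0.2, 1.5], [0, 0, 0]], [255, [0, 0.2, 1.5], [0, 0, 0]]]'

```text
t: 20.57
tcp_pos: [0.6542, 0.0825, 0.0969]
orientation: [0.725, 0.685, 0.05, -0.051]
wrist_force: [0.4, -0.1, -0.4]
opening: 0.0286
grasp_force: 49.8
```

```bash
python3 - <<'E'
from h import *
st(); print(tof(bot.observe()['tcp_pos']).round(4))
E
```

```text
t20.57 [0.6542 0.0825 0.0969] [0.057 0.988 0.142] F [ 0.4 -0.1 -0.4] op 0.0286 g 49.8
[2.404e-01 1.000e-04 4.270e-02]
```

Request:
step_arm --increments '[[255, [0, 0, 0.2], [0, 0, 0]], [255, [-0.3, 0, 0.2], [0, 0, 0]], [255, [-0.6, 0, 0.2], [0, 0, 0]], [255, [-0.9, 0, 0.2], [0, 0, 0]], [255, [-1.2, 0, 0.2], [0, 0, 0]], [255, [-1.5, 0, 0.2], [0, 0, 0]], [255, [-1.8, 0, 0.2], [0, 0, 0]], [255, [-2.1, 0, 0.2], [0, 0, 0]], [255, [-2.4, 0, 0.2], [0, 0, 0]], [255, [-2.4, 0, 0.2], [0, 0, 0]]]'

```text
t: 21.4
tcp_pos: [0.6536, 0.0589, 0.0924]
orientation: [0.725, 0.685, 0.051, -0.051]
wrist_force: [0.2, 2.1, 5.6]
opening: 0.0286
grasp_force: 50.5
```

```bash
python3 - <<'E'
from h import *
st(); print(tof(bot.observe()['tcp_pos']).round(4),(FR.T@bot.observe()['wrist_force']).round(1))
E
```

```text
t21.40 [0.6536 0.0589 0.0924] [0.057 0.988 0.143] F [0.2 2.1 5.6] op 0.0286 g 50.5
[ 0.2164 -0.0006  0.0415] [ 2.9 -0.1  5.2]
```

Request:
step_arm --increments '[[255, [-0.2, 0, -0.1], [0, 0, 0]], [255, [-0.4, 0, -0.1], [0, 0, 0]], [255, [-0.6, 0, -0.1], [0, 0, 0]], [255, [-0.8, 0, -0.1], [0, 0, 0]], [255, [-0.8, 0, -0.1], [0, 0, 0]]]'

```text
t: 21.82
tcp_pos: [0.6529, 0.0518, 0.0916]
orientation: [0.725, 0.685, 0.051, -0.051]
wrist_force: [1.4, 4.8, 1.5]
opening: 0.0284
grasp_force: 50.0
```

```bash
python3 - <<'E'
from h import *
st(); print(tof(bot.observe()['tcp_pos']).round(4),(FR.T@bot.observe()['wrist_force']).round(1))
E
```

```text
t21.82 [0.6529 0.0518 0.0916] [0.057 0.988 0.144] F [1.4 4.8 1.5] op 0.0284 g 50.0
[ 0.2091 -0.0004  0.0417] [ 5.  -1.1  0.8]
```

Request:
step_arm --increments '[[255, [-0.2, 0, 0], [0, 0, 0]], [255, [-0.4, 0, 0], [0, 0, 0]], [255, [-0.5, 0, 0], [0, 0, 0]], [255, [-0.5, 0, 0], [0, 0, 0]], [255, [-0.5, 0, 0], [0, 0, 0]]]'

```text
t: 22.23
tcp_pos: [0.6529, 0.0515, 0.0916]
orientation: [0.725, 0.684, 0.054, -0.054]
wrist_force: [2.2, 17.3, 3.7]
opening: 0.0286
grasp_force: 49.9
```

```bash
python3 - <<'E'
from h import *
st(); print(tof(bot.observe()['tcp_pos']).round(4),(FR.T@bot.observe()['wrist_force']).round(1))
E
```

```text
t22.23 [0.6529 0.0515 0.0916] [0.058 0.987 0.151] F [ 2.2 17.3  3.7] op 0.0286 g 49.9
[ 0.2089 -0.0004  0.0418] [17.8 -1.2  1.3]
```

Request:
step_arm --increments '[[255, [0.4, 0, 0], [0, 0, 0]], [150, [0.4, 0, 0], [0, 0, 0]], [110, [0.4, 0, 0], [0, 0, 0]], [110, [0.4, 0, 0], [0, 0, 0]], [110, [0.4, 0, 0], [0, 0, 0]], [110, [0.4, 0, -2], [0, 0, 0]], [110, [0.4, 0, -5], [0, 0, 0]], [90, [0.4, 0, -9], [0, 0, 0]], [90, [0.4, 0, -12], [0, 0, 0]], [90, [0.4, 0, -12], [0, 0, 0]], [90, [0.4, 0, -12], [0, 0, 0]], [90, [0.4, 0, -12], [0, 0, 0]]]'

```text
t: 23.23
tcp_pos: [0.6513, 0.0325, 0.2095]
orientation: [0.725, 0.685, 0.049, -0.051]
wrist_force: [0.1, -0.2, -0.3]
opening: 0.0554
grasp_force: 0.0
```

```bash
python3 - <<'E'
from h import *
st(); go([.47,-.345,.22],1.85)
s=snap('wrist')
# row of blanks: sample profile along line, top flats
for x in np.arange(.0,.27,.01):
    u=proj(s,fw(x,0,.0362))[0]; 
    if 0<=u[1]<420: print(round(x,3),u.round(),s['img'][int(u[1]),int(u[0])],end='; ')
t=bot.snapshot('top');pickle.dump((s,t),open('d3.pkl','wb'))
E
```

```text
t23.23 [0.6513 0.0325 0.2095] [0.057 0.988 0.142] F [ 0.1 -0.2 -0.3] op 0.0554 g 0.0
shift [-38.19, -15.96, -6.43] turn [0.0173, -0.1422, -0.336] rows>=10.0
0.0 [284. 410.] [16 15 17]; 0.01 [284. 402.] [17 18 18]; 0.02 [284. 394.] [16 16 16]; 0.03 [284. 386.] [33 26 22]; 0.04 [284. 378.] [135  91  47]; 0.05 [284. 369.] [137  92  46]; 0.06 [284. 361.] [135  89  45]; 0.07 [284. 352.] [131  87  46]; 0.08 [284. 343.] [133  89  45]; 0.09 [284. 334.] [134  89  45]; 0.1 [284. 324.] [136  91  46]; 0.11 [284. 315.] [139  93  47]; 0.12 [284. 305.] [133  89  45]; 0.13 [284. 295.] [89 60 33]; 0.14 [284. 285.] [77 53 28]; 0.15 [284. 274.] [112  76  39]; 0.16 [284. 263.] [138  92  47]; 0.17 [284. 252.] [140  93  46]; 0.18 [284. 241.] [133  89  46]; 0.19 [284. 230.] [57 40 21]; 0.2 [284. 218.] [58 41 23]; 0.21 [284. 206.] [94 64 34]; 0.22 [284. 194.] [120  80  42]; 0.23 [284. 181.] [82 57 31]; 0.24 [284. 168.] [62 42 23]; 0.25 [284. 155.] [83 81 78]; 0.26 [284. 141.] [100  98  95];
```

Request:
step_arm --increments '[[60, [-38.2, -16, -6.4], [0.017, -0.142, -0.336]], [60, [-38.2, -16, -6.4], [0.017, -0.142, -0.336]], [60, [-38.2, -16, -6.4], [0.017, -0.142, -0.336]], [60, [-38.2, -16, -6.4], [0.017, -0.142, -0.336]], [60, [-38.2, -16, -6.4], [0.017, -0.142, -0.336]], [60, [-38.2, -16, -6.4], [0.017, -0.142, -0.336]], [60, [-38.2, -16, -6.4], [0.017, -0.142, -0.336]], [60, [-38.2, -16, -6.4], [0.017, -0.142, -0.336]], [60, [-38.2, -16, -6.4], [0.017, -0.142, -0.336]], [60, [-38.2, -16, -6.4], [0.017, -0.142, -0.336]], [60, [-38.2, -16, -6.4], [0.017, -0.142, -0.336]], [60, [-38.2, -16, -6.4], [0.017, -0.142, -0.336]]]'

```text
t: 24.33
tcp_pos: [0.4687, -0.3463, 0.2182]
orientation: [0.603, 0.797, 0.001, -0.001]
wrist_force: [0.0, 0.6, 0.6]
opening: 0.0652
grasp_force: 0.0
```

Request:
step_arm --increments '[[60, [0, 0, 0], [0, 0, 0]], [60, [0, 0, 0], [0, 0, 0]], [60, [0, 0, 0], [0, 0, 0]]]'

```text
t: 24.58
tcp_pos: [0.4711, -0.3428, 0.2194]
orientation: [0.601, 0.799, 0.001, -0.0]
wrist_force: [0.5, 0.0, -0.3]
opening: 0.0651
grasp_force: 0.0
```

```bash
python3 - <<'E'
from h import *
st(); s=snap('wrist'); pickle.dump(s,open('d4.pkl','wb'))
cv2.imwrite('pics/w10.png',np.clip(s['img'][:,:,::-1]*1.6,0,255).astype(np.uint8))
print(proj(s,[.471,-.346,.076]))
E
```

```text
t24.58 [ 0.4711 -0.3428  0.2194] [-0.278  0.961  0.001] F [ 0.5  0.  -0.3] op 0.0651 g 0.0
[[281.29986478 206.88708092]]
```

View pics/w10.png

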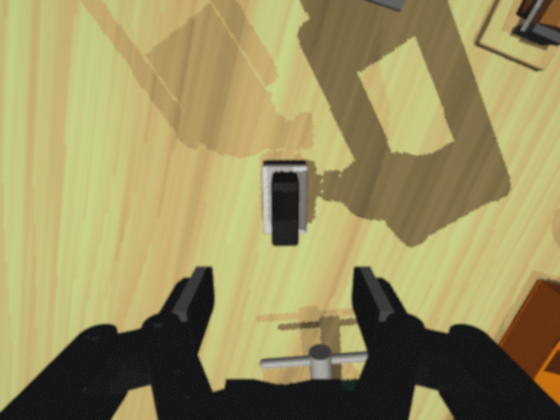

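```bash
python3 - <<'E'
from h import *
import fit
s=pickle.load(open('d4.pkl','rb'))
g=s['img'].max(2); k,l=cv2.connectedComponents((g<32).astype(np.uint8)); 
lab=l[215,285]; M=(l==lab).astype(np.uint8); ys,xs=np.nonzero(M); print(lab,M.sum(),xs.min(),xs.max(),ys.min(),ys.max())
fit.mask=lambda S:M
P=np.array([[a*.03,b*.012,c] for a in(-1,1) for b in(-1,1) for c in(.034,.076)])
print(fit.fitblank(s,(.471,-.346,1.85),0.,P))
E
```

```text
6 1743 273 297 173 243
(array([ 0.4777, -0.3527,  1.852 ]), np.float64(0.221))
```

```bash
python3 - <<'E'
from h import *
s=pickle.load(open('d4.pkl','rb'))
for (x,y) in((.4777,-.3527),(.473,-.347)):
  for hgt in(.076,.034):
    c=[proj(s,R.from_euler('z',1.852).apply([a*.03,b*.012,hgt-.001])+[x,y,0])[0].round(1).tolist() for a,b in((1,1),(1,-1),(-1,-1),(-1,1))]; print(x,y,hgt,c)
I=s['img'].max(2)
print(I[200,255:315].tolist());print(I[155:260:1,285].tolist())
E
```

```text
0.4777 -0.3527 0.076 [[272.3, 181.4], [301.4, 181.4], [300.1, 248.0], [272.9, 248.0]]
0.4777 -0.3527 0.034 [[273.6, 171.3], [298.9, 171.3], [297.9, 230.4], [274.0, 230.4]]
0.473 -0.347 0.076 [[268.6, 173.3], [298.0, 173.3], [296.9, 240.9], [269.5, 240.9]]
0.473 -0.347 0.034 [[270.4, 164.2], [296.0, 164.2], [295.1, 224.1], [271.0, 224.0]]
[126, 127, 127, 127, 127, 123, 114, 107, 113, 123, 128, 125, 118, 112, 110, 99, 70, 36, 20, 16, 15, 15, 19, 18, 17, 14, 15, 16, 16, 19, 20, 18, 19, 19, 17, 20, 18, 16, 18, 21, 18, 18, 19, 35, 57, 70, 75, 77, 76, 74, 72, 69, 71, 76, 80, 80, 80, 81, 82, 87]
[124, 123, 123, 116, 95, 62, 30, 20, 27, 43, 66, 86, 103, 111, 112, 105, 84, 52, 22, 14, 14, 14, 13, 11, 14, 13, 16, 18, 25, 25, 26, 26, 28, 28, 30, 26, 24, 21, 18, 18, 17, 16, 18, 16, 18, 20, 15, 19, 17, 19, 18, 19, 15, 19, 17, 16, 19, 16, 18, 16, 18, 16, 15, 19, 19, 21, 22, 22, 23, 23, 23, 22, 23, 23, 24, 23, 22, 23, 22, 22, 24, 25, 22, 22, 21, 22, 23, 22, 23, 32, 62, 97, 118, 126, 129, 129, 129, 130, 130, 130, 131, 131, 130, 130, 130]
```

```bash
python3 - <<'E'
from h import *
go([.475,-.350,.061],1.852)
E
```

```text
shift [-0.8, 0.14, 15.86] turn [0.0014, -0.001, 0.001] rows>=3.8
```

Request:
step_arm --increments '[[60, [-0.8, 0.2, 4], [0, 0, 0]], [60, [-0.8, 0.2, 8], [0, 0, 0]], [60, [-0.8, 0.2, 11], [0, 0, 0]], [60, [-0.8, 0.2, 11], [0, 0, 0]], [60, [-0.8, 0.2, 11], [0, 0, 0]], [60, [-0.8, 0.2, 11], [0, 0, 0]]]'

```text
t: 25.13
tcp_pos: [0.4763, -0.3518, 0.1115]
orientation: [0.601, 0.799, 0.001, 0.002]
wrist_force: [-0.8, -0.6, -0.4]
opening: 0.0653
grasp_force: 0.0
```

```bash
python3 - <<'E'
from h import *
st();go([.475,-.350,.061],1.852)
s=snap('wrist');I=s['img'].max(2)
u=proj(s,[.475,-.35,.075])[0];print(u, proj(s,R.from_euler('z',1.852).apply([[a*.03,b*.012,.075] for a,b in((1,1),(1,-1),(-1,-1),(-1,1))])+[.475,-.35,0]).round(1).tolist())
for r in(-30,0,30): 
    row=I[int(u[1])+r]; d=np.nonzero(row[200:360]<40)[0]+200; print(r,d.min(),d.max(), np.split(d,np.nonzero(np.diff(d)>2)[0]+1)[0][[0,-1]],[a[[0,-1]].tolist() for a in np.split(d,np.nonzero(np.diff(d)>2)[0]+1)])
E
```

```text
t25.13 [ 0.4763 -0.3518  0.1115] [-0.277  0.961 -0.002] F [-0.8 -0.6 -0.4] op 0.0653 g 0.0
shift [0.21, -0.09, 5.05] turn [0.003, 0.0017, -0.0002] rows>=1.2
[281.12800031 258.54674726] [[257.0, 204.2], [305.2, 204.2], [302.7, 307.2], [259.6, 307.3]]
-30 259 303 [259 303] [[259, 303]]
0 261 302 [261 302] [[261, 302]]
30 200 359 [200 212] [[200, 212], [262, 301], [353, 359]]
```

Request:
step_arm --increments '[[60, [0.1, 0, 3], [0, 0, 0]], [60, [0.1, 0, 5], [0, 0, 0]], [60, [0.1, 0, 5], [0, 0, 0]], [60, [0.1, 0, 5], [0, 0, 0]], [255, [0.1, 0, 5], [0, 0, 0]], [255, [0.1, 0, 5], [0, 0, 0]], [255, [0.1, 0, 5], [0, 0, 0]], [255, [0.1, 0, 5], [0, 0, 0]], [255, [0.1, 0, 5], [0, 0, 0]], [255, [0.1, 0, 5], [0, 0, 0]]]' --squeeze 80

```text
t: 26.02
tcp_pos: [0.4756, -0.3514, 0.0608]
orientation: [0.602, 0.799, 0.001, 0.002]
wrist_force: [2.0, -0.3, 1.5]
opening: 0.023
grasp_force: 78.2
```

```bash
python3 - <<'E'
from h import *
st()
E
```

```text
t26.02 [ 0.4756 -0.3514  0.0608] [-0.276  0.961 -0.002] F [ 2.  -0.3  1.5] op 0.023 g 78.2
```

Request:
step_arm --increments '[[255, [0, 0, -3], [0, 0, 0]], [255, [0, 0, -7], [0, 0, 0]], [255, [0, 0, -11], [0, 0, 0]], [255, [0, 0, -14], [0, 0, 0]], [255, [0, 0, -14], [0, 0, 0]], [255, [0, 0, -14], [0, 0, 0]], [255, [0, 0, -14], [0, 0, 0]]]'

```text
t: 26.6
tcp_pos: [0.4735, -0.3499, 0.199]
orientation: [0.602, 0.799, 0.001, -0.001]
wrist_force: [-0.3, 0.7, -2.4]
opening: 0.0231
grasp_force: 80.8
```

```bash
python3 - <<'E'
from h import *
st();go(fw(.218,0,.125),1.5144,np.radians(8))
E
```

```text
t26.60 [ 0.4735 -0.3499  0.199 ] [-0.276  0.961  0.002] F [-0.3  0.7 -2.4] op 0.0231 g 80.8
shift [33.39, 28.21, 2.44] turn [-0.0236, 0.1361, 0.3356] rows>=10.5
```

Request:
step_arm --increments '[[255, [33.4, 28.2, 0], [-0.024, 0.136, 0.336]], [255, [33.4, 28.2, 0], [-0.024, 0.136, 0.336]], [255, [33.4, 28.2, 0], [-0.024, 0.136, 0.336]], [255, [33.4, 28.2, 0], [-0.024, 0.136, 0.336]], [255, [33.4, 28.2, 0], [-0.024, 0.136, 0.336]], [255, [33.4, 28.2, 0], [-0.024, 0.136, 0.336]], [255, [33.4, 28.2, 0], [-0.024, 0.136, 0.336]], [255, [33.4, 28.2, 0], [-0.024, 0.136, 0.336]], [255, [33.4, 28.2, 0], [-0.024, 0.136, 0.336]], [255, [33.4, 28.2, 0], [-0.024, 0.136, 0.336]], [255, [33.4, 28.2, 0], [-0.024, 0.136, 0.336]], [255, [33.4, 28.2, 2.4], [-0.024, 0.136, 0.336]]]'

```text
t: 27.6
tcp_pos: [0.6569, 0.0535, 0.178]
orientation: [0.723, 0.687, 0.054, -0.045]
wrist_force: [1.7, 0.4, -1.9]
opening: 0.0233
grasp_force: 81.2
```

Request:
step_arm --increments '[[255, [0, 0, 0], [0, 0, 0]], [255, [0, 0, 0], [0, 0, 0]], [255, [0, 0, 0], [0, 0, 0]], [255, [0, 0, 0], [0, 0, 0]]]'

```text
t: 27.93
tcp_pos: [0.6531, 0.0471, 0.1764]
orientation: [0.726, 0.685, 0.051, -0.047]
wrist_force: [-0.8, 0.4, -2.5]
opening: 0.023
grasp_force: 80.8
```

```bash
cat >> h.py <<'E'
def sf():
    o=bot.observe();print('t%.2f'%o['t'],'fold',(tof(o['tcp_pos'])*1000).round(1),'F',(FR.T@o['wrist_force']).round(1),'g',round(float(o['grasp_force']),1))
E
python3 - <<'E'
from h import *
from fit import fitblank
sf();st();go(fw(.218,0,.105),1.5144,np.radians(8))
# blanks in trough: check still closed (top view, color mask along the line)
t=bot.snapshot('top');I=cv2.cvtColor(t['img'],cv2.COLOR_RGB2HSV)
print([ (round(x,3),I[tuple(proj(t,fw(x,0,.036))[0].round().astype(int)[::-1])].tolist()) for x in np.arange(-.01,.17,.012)])
E
```

```text
t27.93 fold [216.4  -0.8 126.3] F [ 0.   0.8 -2.5] g 80.8
t27.93 [0.6531 0.0471 0.1764] [0.057 0.989 0.137] F [-0.8  0.4 -2.5] op 0.023 g 80.8
shift [0.17, -0.09, 2.13] turn [0.002, 0.0017, -0.0016] rows>=0.5
[(np.float64(-0.01), [22, 129, 170]), (np.float64(0.002), [13, 170, 126]), (np.float64(0.014), [13, 195, 144]), (np.float64(0.026), [13, 196, 146]), (np.float64(0.038), [13, 196, 142]), (np.float64(0.05), [13, 195, 148]), (np.float64(0.062), [17, 170, 102]), (np.float64(0.074), [28, 79, 42]), (np.float64(0.086), [28, 118, 67]), (np.float64(0.098), [34, 120, 17]), (np.float64(0.11), [23, 146, 14]), (np.float64(0.122), [13, 196, 152]), (np.float64(0.134), [13, 196, 146]), (np.float64(0.146), [13, 196, 74]), (np.float64(0.158), [13, 196, 73]), (np.float64(0.17), [11, 159, 32])]
```

```bash
python3 - <<'E'
from h import *
t=bot.snapshot('scene');I=cv2.cvtColor(t['img'],cv2.COLOR_RGB2HSV)
for z,y in((.036,0),(.03,-.012)): print([ (int(x*1000),I[tuple(proj(t,fw(x,y,z))[0].round().astype(int)[::-1])].tolist()) for x in np.arange(-.01,.26,.012)])
E
```

```text
[(-10, [22, 98, 161]), (2, [22, 106, 147]), (14, [14, 159, 120]), (26, [14, 162, 118]), (38, [14, 163, 117]), (49, [14, 168, 120]), (62, [14, 163, 119]), (74, [13, 163, 117]), (86, [13, 161, 117]), (98, [14, 161, 117]), (110, [13, 158, 121]), (122, [14, 164, 115]), (134, [14, 160, 70]), (146, [12, 154, 48]), (158, [12, 158, 55]), (169, [14, 168, 97]), (182, [11, 138, 35]), (194, [11, 153, 35]), (206, [13, 191, 36]), (218, [13, 177, 39]), (229, [12, 187, 41]), (242, [15, 184, 43]), (254, [15, 170, 48])]
[(-10, [19, 107, 158]), (2, [18, 110, 150]), (14, [14, 160, 89]), (26, [13, 159, 88]), (38, [14, 169, 89]), (49, [14, 163, 91]), (62, [14, 170, 90]), (74, [13, 165, 88]), (86, [14, 158, 89]), (98, [13, 150, 92]), (110, [13, 164, 92]), (122, [14, 156, 90]), (134, [13, 162, 88]), (146, [12, 158, 66]), (158, [13, 156, 77]), (169, [13, 161, 92]), (182, [13, 172, 49]), (194, [13, 168, 41]), (206, [14, 142, 43]), (218, [15, 193, 41]), (229, [13, 166, 43]), (242, [14, 181, 45]), (254, [13, 137, 52])]
```

Request:
step_arm --increments '[[255, [0, -0.1, 0.7], [0, 0, 0]], [255, [0, -0.1, 1.4], [0, 0, 0]], [255, [0, -0.1, 2.1], [0, 0, 0]], [255, [0, -0.1, 2.4], [0, 0, 0]], [255, [0, -0.1, 2.4], [0, 0, 0]], [255, [0, -0.1, 2.4], [0, 0, 0]]]'

```text
t: 28.53
tcp_pos: [0.6523, 0.0516, 0.1522]
orientation: [0.725, 0.685, 0.051, -0.047]
wrist_force: [0.5, 0.1, -0.8]
opening: 0.0229
grasp_force: 80.8
```

```bash
python3 -c "
from h import *
sf()"
```

```text
t28.53 fold [217.4   0.3 101.7] F [ 0.1 -0.5 -0.8] g 80.8
```

Request:
step_arm --increments '[[255, [0, 0, 0.2], [0, 0, 0]], [255, [0, 0, 0.4], [0, 0, 0]], [255, [0, 0, 0.4], [0, 0, 0]], [255, [0, 0, 0.4], [0, 0, 0]]]'

```text
t: 28.87
tcp_pos: [0.6528, 0.052, 0.1492]
orientation: [0.725, 0.685, 0.051, -0.046]
wrist_force: [-0.4, 0.2, 0.1]
opening: 0.0234
grasp_force: 81.1
```

```bash
python3 -c "
from h import *
sf()"
```

```text
t28.87 fold [217.4  -0.3  98.7] F [0.2 0.4 0.1] g 81.1
```

Request:
step_arm --increments '[[255, [0, 0, 0.2], [0, 0, 0]], [255, [0, 0, 0.4], [0, 0, 0]], [255, [0, 0, 0.4], [0, 0, 0]], [255, [0, 0, 0.4], [0, 0, 0]]]'

```text
t: 29.2
tcp_pos: [0.6529, 0.0526, 0.1454]
orientation: [0.725, 0.685, 0.051, -0.046]
wrist_force: [-1.5, -1.1, 5.3]
opening: 0.0231
grasp_force: 81.8
```

```bash
python3 -c "
from h import *
sf();st();go(fw(.15,0,.095),1.5144,np.radians(8))"
```

```text
t29.20 fold [217.4  -0.3  94.9] F [-0.4  1.5  5.4] g 81.8
t29.20 [0.6529 0.0526 0.1454] [0.056 0.989 0.138] F [-1.5 -1.1  5.3] op 0.0231 g 81.8
shift [-6.74, -0.03, 0.0] turn [0.0033, 0.0015, 0.0] rows>=1.6
```

Request:
step_arm --increments '[[255, [-0.4, 0, -0.1], [0, 0, 0]], [255, [-0.8, 0, -0.1], [0, 0, 0]], [255, [-1.2, 0, -0.1], [0, 0, 0]], [255, [-1.6, 0, -0.1], [0, 0, 0]], [255, [-2, 0, -0.1], [0, 0, 0]], [255, [-2.4, 0, -0.1], [0, 0, 0]], [255, [-2.8, 0, -0.1], [0, 0, 0]], [255, [-3.2, 0, -0.1], [0, 0, 0]], [255, [-3.6, 0, -0.1], [0, 0, 0]], [255, [-4, 0, -0.1], [0, 0, 0]]]'

```text
t: 30.03
tcp_pos: [0.6504, 0.0125, 0.1403]
orientation: [0.725, 0.685, 0.051, -0.047]
wrist_force: [-0.0, 2.6, 4.5]
opening: 0.0229
grasp_force: 81.7
```

```bash
python3 -c "
from h import *
sf();st()"
```

```text
t30.03 fold [176.9  -0.   95.4] F [3.2 0.2 4.1] g 81.7
t30.03 [0.6504 0.0125 0.1403] [0.056 0.989 0.138] F [-0.   2.6  4.5] op 0.0229 g 81.7
```

Request:
step_arm --increments '[[255, [-0.4, 0, 0], [0, 0, 0]], [255, [-0.8, 0, 0], [0, 0, 0]], [255, [-1.2, 0, 0], [0, 0, 0]], [255, [-1.6, 0, 0], [0, 0, 0]], [255, [-2, 0, 0], [0, 0, 0]], [255, [-2.4, 0, 0], [0, 0, 0]], [255, [-2.8, 0, 0], [0, 0, 0]], [255, [-3.2, 0, 0], [0, 0, 0]], [255, [-3.6, 0, 0], [0, 0, 0]], [255, [-4, 0, 0], [0, 0, 0]], [255, [-4.4, 0, 0], [0, 0, 0]], [255, [-4.8, 0, 0], [0, 0, 0]]]'

```text
t: 31.03
tcp_pos: [0.6477, -0.035, 0.1337]
orientation: [0.725, 0.685, 0.051, -0.046]
wrist_force: [-0.6, 1.9, 5.2]
opening: 0.0228
grasp_force: 81.8
```

```bash
python3 -c "
from h import *
sf();st()"
```

```text
t31.03 fold [128.9  -0.   95.5] F [2.5 0.7 4.9] g 81.8
t31.03 [ 0.6477 -0.035   0.1337] [0.056 0.989 0.138] F [-0.6  1.9  5.2] op 0.0228 g 81.8
```

Force steady (~7 N). Continue.

Request:
step_arm --increments '[[255, [-0.4, 0, 0], [0, 0, 0]], [255, [-0.8, 0, 0], [0, 0, 0]], [255, [-1.2, 0, 0], [0, 0, 0]], [255, [-1.6, 0, 0], [0, 0, 0]], [255, [-2, 0, 0], [0, 0, 0]], [255, [-2.4, 0, 0], [0, 0, 0]], [255, [-2.8, 0, 0], [0, 0, 0]], [255, [-3.2, 0, 0], [0, 0, 0]], [255, [-3.6, 0, 0], [0, 0, 0]], [255, [-4, 0, 0], [0, 0, 0]], [255, [-4.4, 0, 0], [0, 0, 0]], [255, [-4.8, 0, 0], [0, 0, 0]]]'

```text
t: 32.03
tcp_pos: [0.645, -0.0824, 0.127]
orientation: [0.725, 0.685, 0.051, -0.046]
wrist_force: [-0.2, 3.1, 4.5]
opening: 0.0229
grasp_force: 81.8
```

```bash
python3 -c "
from h import *
sf();st()"
```

```text
t32.03 fold [80.9 -0.  95.5] F [3.6 0.3 4. ] g 81.8
t32.03 [ 0.645  -0.0824  0.127 ] [0.056 0.989 0.138] F [-0.2  3.1  4.5] op 0.0229 g 81.8
```

Request:
step_arm --increments '[[255, [-0.45, 0, 0], [0, 0, 0]], [255, [-0.9, 0, 0], [0, 0, 0]], [255, [-1.35, 0, 0], [0, 0, 0]], [255, [-1.8, 0, 0], [0, 0, 0]], [255, [-2.25, 0, 0], [0, 0, 0]], [255, [-2.7, 0, 0], [0, 0, 0]], [255, [-3.15, 0, 0], [0, 0, 0]], [255, [-3.6, 0, 0], [0, 0, 0]], [255, [-4.05, 0, 0], [0, 0, 0]], [255, [-4.5, 0, 0], [0, 0, 0]], [255, [-4.95, 0, 0], [0, 0, 0]], [255, [-5.4, 0, 0], [0, 0, 0]]]'

```text
t: 33.03
tcp_pos: [0.642, -0.1359, 0.1196]
orientation: [0.725, 0.685, 0.051, -0.046]
wrist_force: [-0.0, 2.9, 4.0]
opening: 0.0229
grasp_force: 81.8
```

Request:
step_arm --increments '[[255, [0, 0, 0], [0, 0, 0]], [255, [0, 0, 0], [0, 0, 0]], [255, [0, 0, 0], [0, 0, 0]]]'

```text
t: 33.28
tcp_pos: [0.6419, -0.1367, 0.1196]
orientation: [0.725, 0.685, 0.05, -0.046]
wrist_force: [-0.3, -2.6, 4.0]
opening: 0.023
grasp_force: 81.7
```

```bash
python3 -c "
from h import *
sf();st()"
```

```text
t33.28 fold [26.1 -0.  95.7] F [-2.   0.2  4.3] g 81.7
t33.28 [ 0.6419 -0.1367  0.1196] [0.056 0.989 0.136] F [-0.3 -2.6  4. ] op 0.023 g 81.7
```

Request:
step_arm --increments '[[255, [0, 0, -1.5], [0, 0, 0]], [255, [0, 0, -3], [0, 0, 0]], [255, [3, 0, -3], [0, 0, 0]], [255, [7, 0, -3], [0, 0, 0]], [255, [11, 0, -3], [0, 0, 0]], [255, [15, 0, -3], [0, 0, 0]], [255, [19.1, 0, -3], [0, 0, 0]], [255, [19.1, 0, -3], [0, 0, 0]], [255, [19.1, 0, -3], [0, 0, 0]], [255, [19.1, 0, -3], [0, 0, 0]], [255, [19.1, 0, -3], [0, 0, 0]]]'

```text
t: 34.2
tcp_pos: [0.6518, 0.0483, 0.1746]
orientation: [0.725, 0.685, 0.05, -0.047]
wrist_force: [-0.3, 0.8, -2.4]
opening: 0.0232
grasp_force: 81.1
```

```bash
python3 - <<'E'
from h import *
sf();st();print(bot.observe()['ft_torque'].round(2))
t=bot.snapshot('scene');I=cv2.cvtColor(t['img'],cv2.COLOR_RGB2HSV)
print([ (int(x*1000),I[tuple(proj(t,fw(x,-.012,.03))[0].round().astype(int)[::-1])].tolist()) for x in np.arange(-.01,.28,.012)])
E
```

```text
t34.20 fold [217.2   0.6 124.4] F [ 0.4  0.3 -2.5] g 81.1
t34.20 [0.6518 0.0483 0.1746] [0.057 0.989 0.137] F [-0.3  0.8 -2.4] op 0.0232 g 81.1
[-0.12  0.03 -0.03]
[(-10, [19, 105, 158]), (2, [19, 108, 151]), (14, [13, 156, 90]), (26, [14, 163, 89]), (38, [13, 157, 91]), (49, [14, 163, 89]), (62, [13, 157, 91]), (74, [14, 161, 87]), (86, [14, 165, 88]), (98, [14, 159, 90]), (110, [14, 158, 92]), (122, [14, 166, 89]), (134, [15, 166, 86]), (146, [13, 178, 63]), (158, [14, 167, 67]), (169, [13, 164, 92]), (182, [13, 167, 58]), (194, [13, 182, 42]), (206, [13, 153, 45]), (218, [14, 153, 45]), (229, [13, 168, 44]), (242, [12, 168, 44]), (254, [13, 155, 51]), (266, [14, 168, 50]), (278, [15, 175, 48])]
```

Request:
step_arm --increments '[[255, [0, 0, 0.8], [0, 0, 0]], [255, [0, 0, 1.6], [0, 0, 0]], [255, [0, 0, 2.2], [0, 0, 0]], [255, [0, 0, 2.6], [0, 0, 0]], [255, [0, 0, 2.8], [0, 0, 0]], [255, [0, 0, 3], [0, 0, 0]], [255, [0, 0, 3], [0, 0, 0]], [255, [0, 0, 3], [0, 0, 0]]]'

```text
t: 34.92
tcp_pos: [0.6528, 0.053, 0.1465]
orientation: [0.725, 0.685, 0.051, -0.046]
wrist_force: [-2.4, -2.7, 2.8]
opening: 0.023
grasp_force: 81.8
```

```bash
python3 -c "
from h import *
sf()"
```

```text
t34.92 fold [ 2.18e+02 -1.00e-01  9.59e+01] F [-2.4  2.2  3.1] g 81.8
```

Request:
step_arm --increments '[[255, [-0.4, 0, 0], [0, 0, 0]], [255, [-0.8, 0, 0], [0, 0, 0]], [255, [-1.2, 0, 0], [0, 0, 0]], [255, [-1.6, 0, 0], [0, 0, 0]], [255, [-2, 0, 0], [0, 0, 0]], [255, [-2.4, 0, 0], [0, 0, 0]], [255, [-2.8, 0, 0], [0, 0, 0]], [255, [-3.2, 0, 0], [0, 0, 0]], [255, [-3.6, 0, 0], [0, 0, 0]], [255, [-4, 0, 0], [0, 0, 0]], [255, [-4.4, 0, 0], [0, 0, 0]], [255, [-4.8, 0, 0], [0, 0, 0]]]'

```text
t: 35.92
tcp_pos: [0.65, 0.0055, 0.1393]
orientation: [0.725, 0.685, 0.051, -0.046]
wrist_force: [-0.5, 2.7, 3.8]
opening: 0.0234
grasp_force: 81.9
```

Request:
step_arm --increments '[[255, [-0.4, 0, 0], [0, 0, 0]], [255, [-0.8, 0, 0], [0, 0, 0]], [255, [-1.2, 0, 0], [0, 0, 0]], [255, [-1.6, 0, 0], [0, 0, 0]], [255, [-2, 0, 0], [0, 0, 0]], [255, [-2.4, 0, 0], [0, 0, 0]], [255, [-2.8, 0, 0], [0, 0, 0]], [255, [-3.2, 0, 0], [0, 0, 0]], [255, [-3.6, 0, 0], [0, 0, 0]], [255, [-4, 0, 0], [0, 0, 0]], [255, [-4.4, 0, 0], [0, 0, 0]], [255, [-4.8, 0, 0], [0, 0, 0]]]'

```text
t: 36.92
tcp_pos: [0.6473, -0.0419, 0.1327]
orientation: [0.725, 0.685, 0.051, -0.046]
wrist_force: [0.4, 2.2, 5.0]
opening: 0.0232
grasp_force: 81.9
```

```bash
python3 -c "
from h import *
sf();st()"
```

```text
t36.92 fold [122.   -0.   95.4] F [ 2.9 -0.3  4.6] g 81.9
t36.92 [ 0.6473 -0.0419  0.1327] [0.056 0.989 0.138] F [0.4 2.2 5. ] op 0.0232 g 81.9
```

Target x ≈ 26 mm: 9.6 cm more.

Request:
step_arm --increments '[[255, [-0.4, 0, 0], [0, 0, 0]], [255, [-0.8, 0, 0], [0, 0, 0]], [255, [-1.2, 0, 0], [0, 0, 0]], [255, [-1.6, 0, 0], [0, 0, 0]], [255, [-2, 0, 0], [0, 0, 0]], [255, [-2.4, 0, 0], [0, 0, 0]], [255, [-2.8, 0, 0], [0, 0, 0]], [255, [-3.2, 0, 0], [0, 0, 0]], [255, [-3.6, 0, 0], [0, 0, 0]], [255, [-4, 0, 0], [0, 0, 0]], [255, [-4.4, 0, 0], [0, 0, 0]], [255, [-4.8, 0, 0], [0, 0, 0]]]'

```text
t: 37.92
tcp_pos: [0.6446, -0.0894, 0.1261]
orientation: [0.725, 0.685, 0.051, -0.046]
wrist_force: [-0.9, 2.7, 4.6]
opening: 0.023
grasp_force: 81.9
```

Request:
step_arm --increments '[[255, [-0.4, 0, 0], [0, 0, 0]], [255, [-0.8, 0, 0], [0, 0, 0]], [255, [-1.2, 0, 0], [0, 0, 0]], [255, [-1.6, 0, 0], [0, 0, 0]], [255, [-2, 0, 0], [0, 0, 0]], [255, [-2.4, 0, 0], [0, 0, 0]], [255, [-2.8, 0, 0], [0, 0, 0]], [255, [-3.2, 0, 0], [0, 0, 0]], [255, [-3.6, 0, 0], [0, 0, 0]], [255, [-4, 0, 0], [0, 0, 0]], [255, [-4.4, 0, 0], [0, 0, 0]], [255, [-4.8, 0, 0], [0, 0, 0]]]'

```text
t: 38.92
tcp_pos: [0.6419, -0.1368, 0.1195]
orientation: [0.725, 0.685, 0.051, -0.046]
wrist_force: [-0.3, 3.0, 4.4]
opening: 0.0233
grasp_force: 81.9
```

Request:
step_arm --increments '[[255, [0, 0, 0], [0, 0, 0]], [255, [0, 0, 0], [0, 0, 0]], [255, [0, 0, 0], [0, 0, 0]]]'

```text
t: 39.17
tcp_pos: [0.6419, -0.1375, 0.1195]
orientation: [0.725, 0.685, 0.05, -0.046]
wrist_force: [-0.6, -1.2, 2.8]
opening: 0.023
grasp_force: 81.9
```

```bash
python3 - <<'E'
from h import *
sf();st()
# pad fit from the start wrist/top images
d=pickle.load(open('d0.pkl','rb'));t=bot.snapshot('top')
for S in(d['top'],t):
    h=cv2.cvtColor(S['img'],cv2.COLOR_RGB2HSV).astype(int)
    print(h[238,139],h[238,180],h[280,139])
    m=((h[...,0]<=17)&(h[...,1]>130)).astype(np.uint8);m[:200]=0;m[275:]=0;m[:,:105]=0;m[:,175:]=0
    m=cv2.morphologyEx(m,cv2.MORPH_CLOSE,np.ones((5,5)));c=max(cv2.findContours(m,0,2)[0],key=cv2.contourArea)
    r=cv2.minAreaRect(c);print(r);b=cv2.boxPoints(r);w=np.array([ray(S,p,.006) for p in b]);print(w.mean(0).round(4),w.round(3).tolist())
E
```

```text
t39.17 fold [25.3 -0.  95.7] F [-0.8  0.5  3. ] g 81.9
t39.17 [ 0.6419 -0.1375  0.1195] [0.056 0.989 0.136] F [-0.6 -1.2  2.8] op 0.023 g 81.9
[ 15 173 130] [ 27 113 158] [ 22 129 158]
((138.9711151123047, 238.1939239501953), (37.64894104003906, 45.191246032714844), 69.86369323730469)
[0.4908 0.3919 0.006 ] [[0.522, 0.471, 0.006], [0.563, 0.349, 0.006], [0.46, 0.313, 0.006], [0.419, 0.435, 0.006]]
[ 16 169 160] [ 27 109 192] [ 23 125 192]
((138.99314880371094, 238.31509399414062), (37.5702018737793, 45.411964416503906), 69.44395446777344)
[0.4905 0.3918 0.006 ] [[0.52, 0.472, 0.006], [0.563, 0.349, 0.006], [0.46, 0.312, 0.006], [0.419, 0.434, 0.006]]
```

Request:
step_arm --increments '[[255, [0, 0, -2], [0, 0, 0]], [255, [0, 0, -6], [0, 0, 0]], [255, [0, 0, -10], [0, 0, 0]], [255, [0, 0, -12], [0, 0, 0]], [255, [0, 0, -12], [0, 0, 0]], [255, [0, 0, -12], [0, 0, 0]]]'

```text
t: 39.72
tcp_pos: [0.6408, -0.1532, 0.2386]
orientation: [0.725, 0.685, 0.051, -0.046]
wrist_force: [-0.8, 0.7, -2.7]
opening: 0.0228
grasp_force: 81.6
```

```bash
python3 - <<'E'
from h import *
st();go([.4907,.392,.14],1.9)
E
```

```text
t39.72 [ 0.6408 -0.1532  0.2386] [0.056 0.989 0.137] F [-0.8  0.7 -2.7] op 0.0228 g 81.6
shift [51.74, -18.13, 17.02] turn [0.03, -0.1346, -0.3853] rows>=13.8
```

Request:
step_arm --increments '[[255, [51.7, -18.1, 14], [0.03, -0.135, -0.385]], [255, [51.7, -18.1, 14], [0.03, -0.135, -0.385]], [255, [51.7, -18.1, 14], [0.03, -0.135, -0.385]], [255, [51.7, -18.1, 14], [0.03, -0.135, -0.385]], [255, [51.7, -18.1, 14], [0.03, -0.135, -0.385]], [255, [51.7, -18.1, 14], [0.03, -0.135, -0.385]], [255, [51.7, -18.1, 14], [0.03, -0.135, -0.385]], [255, [51.7, -18.1, 14], [0.03, -0.135, -0.385]], [255, [51.7, -18.1, 14], [0.03, -0.135, -0.385]], [255, [51.7, -18.1, 14], [0.03, -0.135, -0.385]], [255, [51.7, -18.1, 14], [0.03, -0.135, -0.385]], [255, [51.7, -18.1, 14], [0.03, -0.135, -0.385]]]'

```text
t: 40.72
tcp_pos: [0.5044, 0.3261, 0.1745]
orientation: [0.581, 0.814, -0.003, -0.002]
wrist_force: [0.7, 0.4, -1.6]
opening: 0.0231
grasp_force: 81.4
```

Request:
step_arm --increments '[[255, [0, 0, 0], [0, 0, 0]], [255, [0, 0, 0], [0, 0, 0]]]'

```text
t: 40.88
tcp_pos: [0.5043, 0.3267, 0.1745]
orientation: [0.58, 0.815, -0.003, -0.002]
wrist_force: [1.0, -1.3, -2.7]
opening: 0.0235
grasp_force: 81.4
```

```bash
python3 - <<'E'
from h import *
st();go([.4907,.392,.090],1.9)
E
```

```text
t40.88 [0.5043 0.3267 0.1745] [-0.328  0.945 -0.   ] F [ 1.  -1.3 -2.7] op 0.0235 g 81.4
shift [6.62, 0.92, 8.44] turn [-0.0077, 0.0003, 0.0051] rows>=2.6
```

Request:
step_arm --increments '[[255, [6.6, 0.9, 2], [-0.008, 0, 0]], [255, [6.6, 0.9, 4], [-0.008, 0, 0]], [255, [6.6, 0.9, 7], [-0.008, 0, 0]], [255, [6.6, 0.9, 8.4], [-0.008, 0, 0]], [255, [6.6, 0.9, 8.4], [-0.008, 0, 0]], [255, [6.6, 0.9, 8.4], [-0.008, 0, 0]], [255, [6.6, 0.9, 8.4], [-0.008, 0, 0]]]'

```text
t: 41.47
tcp_pos: [0.4955, 0.3897, 0.0944]
orientation: [0.582, 0.813, 0.003, 0.002]
wrist_force: [0.8, -1.1, -1.0]
opening: 0.0233
grasp_force: 81.5
```

```bash
python3 - <<'E'
from h import *
st();go([.4907,.392,.067],1.9)
E
```

```text
t41.47 [0.4955 0.3897 0.0944] [-0.322  0.947  0.001] F [ 0.8 -1.1 -1. ] op 0.0233 g 81.5
shift [0.37, -0.4, 2.74] turn [0.0072, -0.0006, -0.0015] rows>=0.7
```

Request:
step_arm --increments '[[255, [0.4, -0.4, 1], [0, 0, 0]], [255, [0.4, -0.4, 1.8], [0, 0, 0]], [255, [0.4, -0.4, 2.4], [0, 0, 0]], [255, [0.4, -0.4, 2.7], [0, 0, 0]], [255, [0.4, -0.4, 2.7], [0, 0, 0]], [255, [0.4, -0.4, 2.7], [0, 0, 0]]]'

```text
t: 41.97
tcp_pos: [0.4897, 0.393, 0.0674]
orientation: [0.582, 0.813, 0.003, 0.002]
wrist_force: [-1.4, -0.4, 0.2]
opening: 0.0231
grasp_force: 81.8
```

```bash
python3 - <<'E'
from h import *
st()
E
```

```text
t41.97 [0.4897 0.393  0.0674] [-0.323  0.946  0.001] F [-1.4 -0.4  0.2] op 0.0231 g 81.8
```

Request:
step_arm --increments '[[255, [0, 0, 0.1], [0, 0, 0]], [150, [0, 0, 0.1], [0, 0, 0]], [100, [0, 0, 0.1], [0, 0, 0]], [80, [0, 0, 0.1], [0, 0, 0]], [80, [0, 0, 0.1], [0, 0, 0]], [80, [0, 0, -2], [0, 0, 0]], [80, [0, 0, -5], [0, 0, 0]], [80, [0, 0, -9], [0, 0, 0]], [80, [0, 0, -13], [0, 0, 0]], [80, [0, 0, -17], [0, 0, 0]], [80, [0, 0, -17], [0, 0, 0]], [80, [0, 0, -17], [0, 0, 0]]]'

```text
t: 42.97
tcp_pos: [0.4907, 0.3941, 0.2413]
orientation: [0.582, 0.813, 0.007, 0.003]
wrist_force: [-0.4, -0.7, 0.6]
opening: 0.059
grasp_force: 0.0
```

```bash
python3 - <<'E'
from h import *
from fit import fitblank, OCT
import fit
st()
s=bot.snapshot('wrist');g=s['img'].max(2)
u=proj(s,[.4897,.393,.08])[0];k,l,stt,c=cv2.connectedComponentsWithStats((g<36).astype(np.uint8));i=l[int(u[1])+5,int(u[0])];print(u,stt[i],proj(s,R.from_euler('z',1.9).apply([[a*.03,b*.012,.081] for a,b in((1,1),(1,-1),(-1,-1),(-1,1))])+[.4897,.393,0]).round(0).tolist())
# blanks in the trough, whole line fit in top & scene views
for n in('top','scene'):
    S=bot.snapshot(n);m=fit.mask(S)
    for L in(.18,.24):
        P=OCT*[L/.06,1,1]
        best=[]
        for x0 in np.arange(-.012,.0125,.003):
          for y0 in(-.006,-.003,0,.003,.006):
            W=np.array([fw(x0+p[0]+L/2,y0+p[1],.0242+p[2]) for p in P]);h=cv2.convexHull(proj(S,W).astype(np.float32));im=np.zeros(m.shape,np.uint8);cv2.fillConvexPoly(im,h.round().astype(np.int32),1)
            b=cv2.boundingRect(h);q=np.s_[b[1]-5:b[1]+b[3]+5,b[0]-5:b[0]+b[2]+5];best.append(((im[q]!=m[q]).sum()/im.sum(),round(x0,3),y0))
        print(n,L,min(best))
E
```

```text
t42.97 [0.4907 0.3941 0.2413] [-0.323  0.946  0.003] F [-0.4 -0.7  0.6] op 0.059 g 0.0
[278.5682526 198.6833597] [ 266  161   26   69 1661] [[265.0, 165.0], [292.0, 165.0], [292.0, 230.0], [266.0, 231.0]]
top 0.18 (np.float64(0.163727959697733), np.float64(0.006), 0.003)
top 0.24 (np.float64(0.1014218009478673), np.float64(0.003), 0.003)
scene 0.18 (np.float64(0.36888331242158096), np.float64(0.009), -0.006)
scene 0.24 (np.float64(0.23076923076923078), np.float64(0.006), -0.003)
```

```bash
python3 - <<'E'
from h import *
go([.50,-.05,.36],np.pi/2)
E
```

```text
shift [-42.23, -13.09, -12.48] turn [0.0047, -0.001, 0.329] rows>=11.0
```

Request:
step_arm --increments '[[80, [-42.2, -13.1, -12.5], [0.005, 0, 0.329]], [80, [-42.2, -13.1, -12.5], [0.005, 0, 0.329]], [80, [-42.2, -13.1, -12.5], [0.005, 0, 0.329]], [80, [-42.2, -13.1, -12.5], [0.005, 0, 0.329]], [80, [-42.2, -13.1, -12.5], [0.005, 0, 0.329]], [80, [-42.2, -13.1, -12.5], [0.005, 0, 0.329]], [80, [-42.2, -13.1, -12.5], [0.005, 0, 0.329]], [80, [-42.2, -13.1, -12.5], [0.005, 0, 0.329]], [80, [-42.2, -13.1, -12.5], [0.005, 0, 0.329]], [80, [-42.2, -13.1, -12.5], [0.005, 0, 0.329]], [80, [-42.2, -13.1, -12.5], [0.005, 0, 0.329]], [80, [-42.2, -13.1, -12.5], [0.005, 0, 0.329]]]'

```text
t: 44.12
tcp_pos: [0.5011, -0.0562, 0.361]
orientation: [0.71, 0.705, -0.0, 0.001]
wrist_force: [0.3, 0.5, -0.9]
opening: 0.0588
grasp_force: 0.0
```

Request:
step_arm --increments '[[80, [0, 0, 0], [0, 0, 0]], [80, [0, 0, 0], [0, 0, 0]], [80, [0, 0, 0], [0, 0, 0]]]'

```text
t: 44.37
tcp_pos: [0.4997, -0.0481, 0.3593]
orientation: [0.707, 0.708, 0.001, -0.002]
wrist_force: [-0.2, -0.3, -0.6]
opening: 0.0585
grasp_force: 0.0
```

```bash
python3 - <<'E'
from h import *
import fit
from fit import OCT
S=bot.snapshot('wrist');m=fit.mask(S);st()
for L in(.18,.24):
  P=OCT*[L/.06,1,1];best=[]
  for x0 in np.arange(-.012,.0125,.002):
   for y0 in np.arange(-.006,.007,.002):
    for z0 in(.0212,.0242):
     W=np.array([fw(x0+p[0]+L/2,y0+p[1],z0+p[2]) for p in P]);h=cv2.convexHull(proj(S,W).astype(np.float32));im=np.zeros(m.shape,np.uint8);cv2.fillConvexPoly(im,h.round().astype(np.int32),1)
     b=cv2.boundingRect(h);q=np.s_[max(b[1]-5,0):b[1]+b[3]+5,b[0]-5:b[0]+b[2]+5];best.append(((im[q]!=m[q]).sum()/im.sum(),round(x0,3),round(y0,3),z0))
  print(L,sorted(best)[:3])
h=cv2.cvtColor(S['img'],cv2.COLOR_RGB2HSV)
for x in np.arange(-.008,.264,.004): 
    u=proj(S,fw(x,0,.0362))[0].round().astype(int); 
    if 0<=u[1]<420: print(int(round(x*1000)),S['img'][u[1],u[0]].tolist(),end=' ')
E
```

```text
t44.42 [ 0.4998 -0.0478  0.3595] [-0.002  1.     0.004] F [-0.1  0.2  0.9] op 0.0587 g 0.0
0.18 [(np.float64(0.1845286059629331), np.float64(0.002), np.float64(0.0), 0.0212), (np.float64(0.18937768240343347), np.float64(0.004), np.float64(0.0), 0.0212), (np.float64(0.18950749464668093), np.float64(0.004), np.float64(-0.002), 0.0212)]
0.24 [(np.float64(0.14285714285714285), np.float64(0.0), np.float64(0.0), 0.0212), (np.float64(0.14613935969868172), np.float64(-0.002), np.float64(-0.002), 0.0212), (np.float64(0.14699869912655641), np.float64(0.002), np.float64(0.0), 0.0212)]
-8 [132, 122, 79] -4 [132, 122, 79] 0 [125, 109, 68] 4 [107, 72, 38] 8 [105, 70, 36] 12 [106, 71, 36] 16 [107, 71, 37] 20 [108, 71, 37] 24 [107, 71, 36] 28 [109, 73, 39] 32 [109, 73, 37] 36 [110, 74, 37] 40 [110, 74, 39] 44 [110, 73, 37] 48 [112, 76, 40] 52 [112, 74, 37] 56 [112, 74, 37] 60 [111, 73, 38] 64 [107, 70, 36] 68 [105, 70, 35] 72 [106, 71, 36] 76 [107, 71, 37] 80 [108, 73, 37] 84 [108, 73, 37] 88 [109, 73, 38] 92 [108, 73, 37] 96 [72, 48, 25] 100 [63, 42, 21] 104 [64, 43, 24] 108 [64, 44, 25] 112 [64, 44, 22] 116 [65, 44, 25] 120 [64, 44, 24] 124 [61, 40, 21] 128 [61, 42, 23] 132 [61, 42, 22] 136 [62, 42, 24] 140 [62, 42, 22] 144 [63, 42, 22] 148 [63, 43, 24] 152 [64, 43, 24] 156 [63, 43, 23] 160 [64, 43, 22] 164 [65, 44, 25] 168 [64, 44, 24] 172 [65, 44, 25] 176 [66, 45, 25] 180 [64, 42, 22] 184 [62, 42, 24] 188 [61, 42, 21] 192 [62, 42, 25] 196 [62, 41, 23] 200 [63, 43, 24] 204 [63, 43, 23] 208 [63, 42, 22] 212 [62, 43, 23] 216 [64, 43, 24] 220 [99, 67, 33] 224 [111, 74, 38] 228 [111, 74, 38] 232 [112, 75, 40] 236 [112, 75, 38] 240 [101, 76, 56] 244 [92, 90, 87] 248 [91, 89, 86] 252 [90, 90, 86] 256 [91, 90, 86] 260 [91, 90, 86]
```

The line spans 1 to 240 mm with no gaps, and the block is standing on the pad. I'm handing in.

```bash
python3 -c "
from h import *
print(bot.close_job())"
```

```text
the job is handed in; nothing more can be done
None
```

I handed the job in at about 44 s. All four blanks lie closed up against the stop (measured from about 1 to 240 mm, with no gaps). Two steady sanding passes ran at about 5.5 to 8 N, the block stands at the centre of the pad, and the arm never touched the tin, stick or offcut. The hand-in returned no verdict.

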